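Pack the cantilever box by the coat hooks

TASK

Swing up the tray of the cantilever box until it rests open by itself, and stow in the compartment under it all the clipboard clips and key tags lying on the bench, and the one flashlight that has its cells in: the two look the same, but that one is clearly heavier in the hand. Then lower the tray fully home, and lay the empty flashlight in the tray beside the glass pebble, which must stay in the tray; leave the other things on the bench where they are.

Things in the scene. Friction and masses are not known exactly. Their poses are not given: they have to be found in the camera images.
- keepbox: Wooden cantilever box, dark base, lighter tray, fixed; place and yaw vary. Base 230 (x) by 150 mm (y), 66 mm high, open-topped, walls and floor 5 mm: compartment 220 by 140 mm, 61 mm deep. Origin: centre of its underside, on the bench. The tray covers it when down and swings up and over to the box's +y side on thin steel arms along both ends (at x = +-118 mm).
- arms (a joint): Arm angle q: 0 = tray down (start), 1.48 = open against its stop; gravity (tray 0.4 kg) keeps it at either end. Arms, 130 mm between pivots, lean 0.873 rad from vertical to the box's -y at q = 0; the tray stays level, moving from down by 130 mm*(sin(q-0.873)+sin 0.873) to the box's +y and 130 mm*(cos(q-0.873)-cos 0.873) up. Light hinge friction: about 1 N at the handle plus 2 N per rad/s.
- tray_handle (a point): Centre of the tray's handle, an upright dark wood bar on the rim of the tray's -y wall: 70 mm long (box's x), 8 mm thick (y), standing 28 mm above the rim; this point is 14 mm under its top. Tray down: 71 mm to -y of the box's centre, 113 mm above the bench; open: 103 mm to +y, 136 mm above the bench. Axes as the box's.
- tray_floor (a point): Centre of the tray's inside floor; axes as the box's. Open tray 230 (x) by 150 mm (y), 32 mm high, walls and floor 5 mm, carried by the arms. Tray down: 72 mm above the bench over the box's middle; open: 174 mm to +y of that and 23 mm higher.
- flashlight_a_mid (a point): One of two look-alike black flashlights lying on the bench: 150 mm long, round barrel 30 mm thick, plain from x = -57 to +39 mm, hexagonal head and tail 38 mm across flats (does not roll), press button. One, not told which, has its cells in: about 320 g; the other is empty: about 120 g (+-10%); both balance at mid-length. Point: middle of the barrel, on its axis, 19 mm up. x along it to the head.
- flashlight_b_mid (a point): One of two look-alike black flashlights lying on the bench: 150 mm long, round barrel 30 mm thick, plain from x = -57 to +39 mm, hexagonal head and tail 38 mm across flats (does not roll), press button. One, not told which, has its cells in: about 320 g; the other is empty: about 120 g (+-10%); both balance at mid-length. Point: middle of the barrel, on its axis, 19 mm up. x along it to the head.
- flashlight_a: The flashlight whose mid-point is flashlight_a_mid; origin on its underside, 19 mm beneath that point.
- flashlight_b: The flashlight whose mid-point is flashlight_b_mid; origin on its underside, 19 mm beneath that point.
- clip_1_mid (a point): A loose steel lever-action clipboard clip lying flat, where present: body 60 mm long (x) by 28 mm wide (y) by 13 mm high, with a small thin lever plate on top up to 20 mm; 60 g. This point is its centre, 8 mm above its underside. Two to four of the clips and tags together are present in a run; absent ones have no pose.
- clip_2_mid (a point): A loose steel lever-action clipboard clip lying flat, where present: body 60 mm long (x) by 28 mm wide (y) by 13 mm high, with a small thin lever plate on top up to 20 mm; 60 g. This point is its centre, 8 mm above its underside. Two to four of the clips and tags together are present in a run; absent ones have no pose.
- tag_1_mid (a point): A loose orange plastic key tag lying flat, where present: 61 mm long (x, the narrow eye end towards -x) by 30 mm wide (y) by 12 mm thick; 30 g. This point lies half-way up, 6 mm above its underside, about mid-length. Absent ones have no pose.
- tag_2_mid (a point): A loose orange plastic key tag lying flat, where present: 61 mm long (x, the narrow eye end towards -x) by 30 mm wide (y) by 12 mm thick; 30 g. This point lies half-way up, 6 mm above its underside, about mid-length. Absent ones have no pose.
- pebble_mid (a point): Centre of a flat green glass pebble, 28 mm in diameter and 11 mm thick, lying in the tray near its handle side (37 to 48 mm to -y of the tray's centre line, anywhere along the middle 120 mm). It stays in the tray.
- saucer: White porcelain saucer, 130 mm in diameter, 18 mm high; origin centre of its underside. A bystander.
- polish_tin: Round aluminium tin, 72 mm in diameter, 26 mm high; origin centre of its underside. A bystander.
- shoe_brush: Shoe brush, 150 by 48 mm, 40 mm high, long along x; origin centre of its underside. A bystander.
- glasses_case: Grey spectacle case, 160 by 55 mm, 35 mm high, long along x; origin centre of its underside. A bystander.
- mug: Blue mug, 80 mm in diameter, 90 mm high; origin centre of its underside. A bystander.
Mind the look-alikes: they are no part of the job. What is shaped like the part that bears clip_2_mid but turquoise is not meant. What is shaped like the flashlight_a but pink is not meant.

How it is judged:
By the outcome, as a careful person would: the job done as asked, in the order asked, and still so for the second after the job is handed in, with the robot touching nothing.
Of clip_1, clip_2, tag_1, tag_2 only 2 to 4 are there at a start; the rules pass over those that are not, and their reading is None.
At some moment in a run one of flashlight_a, flashlight_b, clip_1, clip_2, tag_1, tag_2 may be knocked a few centimetres aside while the robot is not near it.
Once in a run the grip may slacken for a moment while it holds something.
It also fails if it takes over 210 s, if anything falls off the work surface, if the arm or the gripper's body presses on something with over 40 N, if the wrist force passes 120 N, or if a joint passes its speed limit or range.

ROBOT

A 7-joint arm with a two-finger parallel gripper is mounted at the origin on the work surface. World frame = base frame: x ahead of the robot, y to its left, z up, the work surface at z = 0. Lengths are in m, angles in rad, forces in N, time in s.
With the tool pointing down it reaches from about 0.4 to 0.85 m from the base axis. Payload 10.4 kg.
Tool frame: the origin (TCP) lies at the very end of the fingers, on their centre line; the grasp point (between the pads) lies 19 mm behind it (env.grip_depth is the distance from the TCP to the grasp point, in m); z points along the fingers, x is the direction in which the jaws open and shut, and the axes are right-handed (so a half turn about z gives the same grasp; the last joint's range is limited). The gripper opens to 87 mm and grips with 3 to 60 N. Pads are 19 mm wide; open, the fingers measure 117 mm over their backs; the gripper's body (75 mm by 190 mm) begins 51 mm behind the grasp point.
Start: joints at [-1.187, 0.332, -0.065, 1.46, 0.022, 1.35, -0.088], TCP at [0.247, 0.574, 0.223] pointing down, gripper open.
Joint ranges: [-2.6, 2.6], [-0.5, 2.12], [-1.47, 1.34], [0.16, 2.42], [-1.27, 4.41], [0.06, 2.06], [-2.6, 2.6]. Speed limits (rad/s): [2.22, 2.22, 2.79, 2.79, 3.14, 3.14, 3.14].

INTERFACE

Orientations are given as a 3x3 rotation matrix whose columns are the frame's x, y, z axes.
In Python, from rig import env gives the robot as it stands.
- The arm moves only by the shell command python3 -m jog 'ROWS' [FORCE]. ROWS is JSON, a list of rows, each a list of 5 numbers: the finger opening in m, from 0 to 0.087, then the shift along the tool's x, y, z in m, then the turn about the tool's z in degrees. A call has 1 to 20 rows; each row shifts and turns the commanded pose from where the row before left it, along the tool's axes as they then stand; what a row does not reach is not made up. A row lasts 1/12 s, in which the tool goes at most 41.7 mm and 7.16 degrees, less where a joint would pass 70% of its speed; a pose out of reach is approached as far as the arm can. A call with a gripper value outside its range is refused whole. The fingers move at their own pace and stop on an object; FORCE is the grip in N (left out, the last holds). Time passes only in rows, so rows that do not move let the fingers close. It gives the time, the measured TCP pose, the force and the opening at its end, in the units of the state.
- env.get_state(): the state, without advancing time (a new reading comes with each control period).
- env.camera(name): name is "scene" or "top" or "wrist"; returns a dict with "pixels" (400x640x3 uint8, red, green, blue), "camera_matrix" (3x3 intrinsics, pixels), "D" ([k1, k2, p1, p2, k3] as OpenCV has them; the pictures are not rectified), "rvec" (rotation vector, rad) and "tvec" (3), from world to camera coordinates, as OpenCV has them; the wrist camera has in their place "hand_eye" (4x4, takes a point from camera to tool coordinates, whose origin is the TCP and whose axes are the tool frame's). Camera axes: x right, y down, z forward; pixel columns grow to the right and rows downward; lengths in m; the calibration is good to about 2 mm. A picture is of the moment at which its call begins: read the wrist's pose just before it. There is no depth.
- env.hand_in(): hands the job in, once; it reports no verdict.
The state is a dict: "t": time; "joint_positions": joint angles; "joint_velocities": joint speeds; "joint_efforts": joint torques, N m; "tcp_pos": TCP position; "ee_rot": TCP orientation; "ft_force": force on the tool from outside, world axes, zero at the start; "wrist_torque": the same for the moment, N m; "width": finger opening in m.
Only numpy, scipy, OpenCV 4.12 (cv2) and the standard library are available. Lean on these libraries where they do the work, as an engineer would, in place of code of your own. Each camera call takes 0.05 s, during which the arm holds its last target.

## Working session

There is one attempt and no reset: what is moved stays moved. The work goes in short steps, Python scripts to look and compute and a shell command to move; the robot and the scene stay as the last step left them, time stands still between calls to the robot, and variables do not carry over. Pictures are saved under pics/ and viewed, and the job is handed in when it is done.

```bash
ls -la; mkdir -p pics; cat > look.py <<'E'
import cv2,sys
from rig import env
def snap(name,fn):
    s=env.get_state(); c=env.camera(name)
    cv2.imwrite('pics/'+fn,cv2.cvtColor(c['pixels'],cv2.COLOR_RGB2BGR)); return s,c
E
python3 - <<'E'
from look import *
s,c=snap('scene','s0.png'); print(s); print({k:v for k,v in c.items() if k!='pixels'})
s,c=snap('top','t0.png'); print({k:v for k,v in c.items() if k!='pixels'})
s,c=snap('wrist','w0.png'); print({k:v for k,v in c.items() if k!='pixels'})
E
```

```text
total 12
drwxr-xr-x  3 agent agent 4096 Dec  6 15:26 .
drwxr-xr-x 23 root  root  4096 Dec  6 15:26 ..
drwxr-xr-x  2 agent agent 4096 Dec  6 15:26 pics
{'t': 0.0, 'joint_positions': array([-1.18658915,  0.33285561, -0.0647042 ,  1.46094139,  0.02159797,
        1.34988409, -0.08849191]), 'joint_velocities': array([ 2.03539364e-05, -7.10610544e-04,  4.22712505e-04,  1.19771212e-04,
       -7.49890625e-04, -8.16812699e-04, -1.44486224e-03]), 'joint_efforts': array([ 5.76495622e-04, -6.23260045e+01,  2.50025588e-02, -3.89894485e+01,
       -6.13466394e-02,  3.98377818e-02,  1.65169972e-04]), 'tcp_pos': array([0.24715025, 0.57364084, 0.22176406]), 'ee_rot': array([[ 3.95648810e-01,  9.18401750e-01, -4.94445621e-04],
       [ 9.18400829e-01, -3.95649114e-01, -1.30229817e-03],
       [-1.39165989e-03,  6.11534547e-05, -9.99999030e-01]]), 'ft_force': array([-0.27938249, -0.21945497,  0.02920193]), 'wrist_torque': array([0.03218591, 0.04815367, 0.00558022]), 'width': 0.08692586079430294}
{'camera_matrix': array([[474.19547971,   0.        , 313.38054989],
       [  0.        , 474.19547971, 1
[... 514 characters left out ...]
[ 2.14554458, -2.1396485 ,  0.12990185]), 'tvec': array([0.03986621, 0.57537813, 1.48974157])}
{'camera_matrix': array([[352.9849305 ,   0.        , 321.59044554],
       [  0.        , 352.9849305 , 207.17652329],
       [  0.        ,   0.        ,   1.        ]]), 'D': array([-0.00612973,  0.        ,  0.        ,  0.        ,  0.        ]), 'hand_eye': array([[ 9.99999892e-01,  3.38256566e-04, -3.17891253e-04,
        -7.43449382e-04],
       [-2.46582893e-04,  9.67310059e-01,  2.53596510e-01,
        -6.84109336e-02],
       [ 3.93280091e-04, -2.53596404e-01,  9.67310038e-01,
        -1.61741358e-01],
       [ 0.00000000e+00,  0.00000000e+00,  0.00000000e+00,
         1.00000000e+00]])}
```

View pics/s0.png

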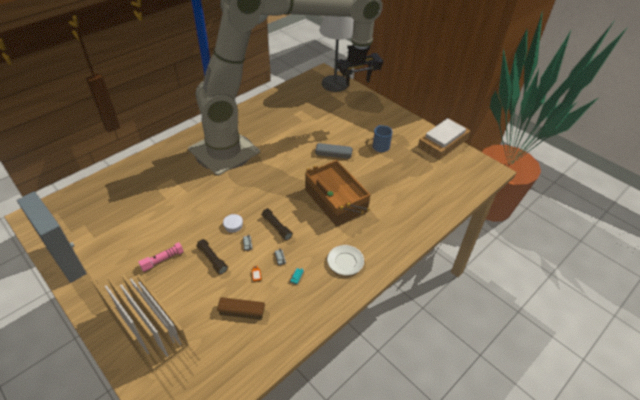

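View pics/t0.png

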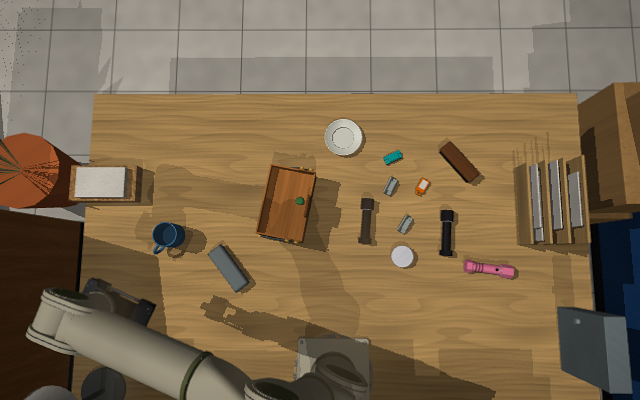

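View pics/w0.png

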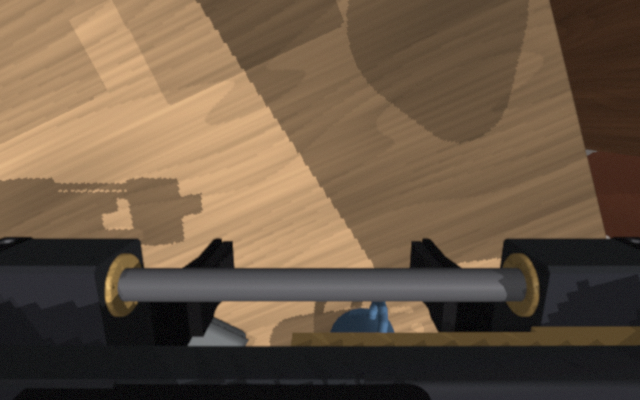

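```bash
python3 - <<'E'
import cv2
i=cv2.imread('pics/t0.png')
cv2.imwrite('pics/t0a.png',cv2.resize(i[150:260,240:340],None,fx=5.4,fy=5.4,interpolation=cv2.INTER_CUBIC))
cv2.imwrite('pics/t0b.png',cv2.resize(i[130:290,340:530],None,fx=3.7,fy=3.7,interpolation=cv2.INTER_CUBIC))
E
```

```text
(no output)
```

View pics/t0a.png

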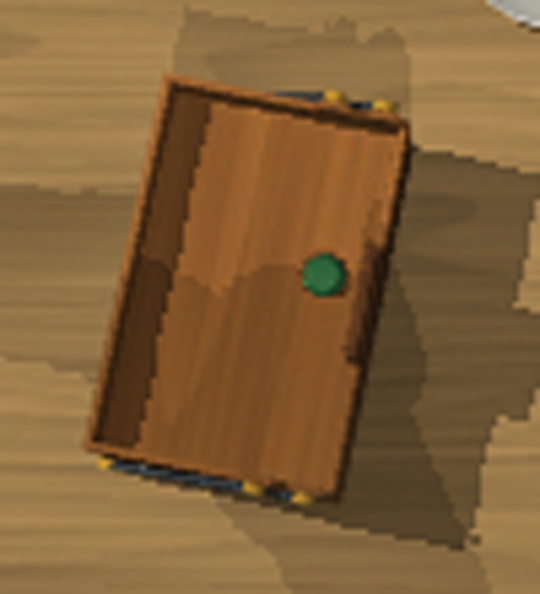

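View pics/t0b.png

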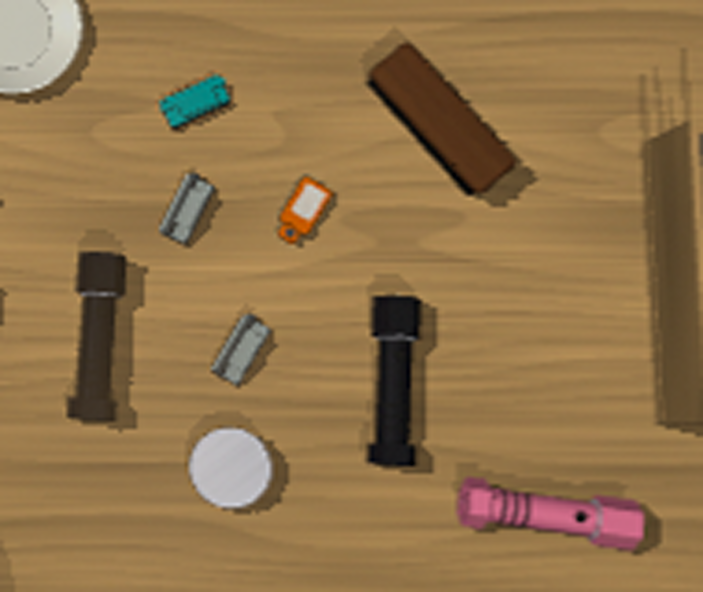

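```bash
cat > h.py <<'E'
import cv2,numpy as np
from rig import env
from look import snap
def ray(c,uv,s=None):
    uv=np.asarray(uv,float).reshape(-1,1,2)
    n=cv2.undistortPoints(uv,c['camera_matrix'],c['D']).reshape(-1,2)
    d=np.c_[n,np.ones(len(n))]
    if 'hand_eye' in c:
        T=np.eye(4);T[:3,:3]=s['ee_rot'];T[:3,3]=s['tcp_pos'];M=T@c['hand_eye']
        return M[:3,3],d@M[:3,:3].T
    R=cv2.Rodrigues(np.array(c['rvec']))[0]
    return -R.T@np.array(c['tvec']),d@R
def on(c,uv,z,s=None):
    o,d=ray(c,uv,s); return o+d*((z-o[2])/d[:,2])[:,None]
def proj(c,P,s=None):
    P=np.asarray(P,float).reshape(-1,3)
    if 'hand_eye' in c:
        T=np.eye(4);T[:3,:3]=s['ee_rot'];T[:3,3]=s['tcp_pos'];M=np.linalg.inv(T@c['hand_eye'])
        rv=cv2.Rodrigues(M[:3,:3])[0];tv=M[:3,3]
    else: rv,tv=np.array(c['rvec']),np.array(c['tvec'])
    return cv2.projectPoints(P,rv,tv,c['camera_matrix'],c['D'])[0].reshape(-1,2)
def blob(mask,roi,k=3):
    m=np.zeros_like(mask);x0,y0,x1,y1=roi;m[y0:y1,x0:x1]=mask[y0:y1,x0:x1]
    cs,_=cv2.findContours(m,cv2.RETR_EXTERNAL,cv2.CHAIN_APPROX_NONE)
    return max(cs,key=cv2.contourArea)
E
python3 - <<'E'
from h import *
c=env.camera('top'); hsv=cv2.cvtColor(c['pixels'],cv2.COLOR_RGB2HSV); H,S,V=[hsv[...,k].astype(int) for k in range(3)]
o,_=ray(c,[[320,200]]); print('cam',o.round(3))
def rep(n,mask,roi,z):
    ct=blob(mask.astype(np.uint8)*255,roi); r=cv2.minAreaRect(ct); b=cv2.boxPoints(r); w=on(c,b,z)
    m=cv2.moments(ct); ce=on(c,[[m['m10']/m['m00'],m['m01']/m['m00']]],z)[0]
    e=[w[1]-w[0],w[2]-w[1]]; e=max(e,key=np.linalg.norm)
    print(n,cv2.contourArea(ct),'ctr',w.mean(0).round(4),ce.round(4),'yaw',round(np.degrees(np.arctan2(e[1],e[0])),1),'len',np.linalg.norm(w[1]-w[0]).round(4),np.linalg.norm(w[2]-w[1]).round(4))
rep('pebble',(H>50)&(H<85)&(S>120),(280,180,320,220),.080)
rep('clip A',(S<60)&(V>60),(380,172,402,200),.013)
rep('clip B',(S<60)&(V>60),(394,210,418,238),.013)
rep('tag',((H<14)&(S>190)&(V>120))|((S<60)&(V>150)),(412,174,434,198),.012)
rep('flL',(V<72),(355,192,380,250),.025)
rep('flR',(V<50),(436,205,460,262),.025)
rep('mug',(H>95)&(H<125)&(S>80),(145,215,195,260),.09)
rep('case',(S<70)&(V<140)&(V>40),(200,235,255,300),.035)
# tray rim corners from crop
uv=np.array([[168,78],[410,120],[340,497],[88,448]])/5.4+[240,150]
w=on(c,uv-.5+.5/5.4*0,.099); print(w.round(4),w.mean(0))
print(on(c,np.array([[375,245],[355,360]])/5.4+[240,150],.113))
E
```

```text
cam [0.366 0.016 1.555]
pebble 28.5 ctr [0.5564 0.1089 0.08  ] [0.5562 0.1089 0.08  ] yaw -17.7 len 0.0227 0.0196
clip A 124.0 ctr [ 0.6168 -0.194   0.013 ] [ 0.6159 -0.1932  0.013 ] yaw -26.9 len 0.0618 0.0272
clip B 126.5 ctr [ 0.4876 -0.2405  0.013 ] [ 0.4865 -0.2398  0.013 ] yaw -31.6 len 0.0616 0.0273
tag 55.0 ctr [ 0.6211 -0.3035  0.012 ] [ 0.6213 -0.3037  0.012 ] yaw -31.5 len 0.0386 0.0288
flL 381.0 ctr [ 0.4972 -0.1104  0.025 ] [ 0.4979 -0.1099  0.025 ] yaw -3.5 len 0.1516 0.0416
flR 266.5 ctr [ 0.4382 -0.3715  0.025 ] [ 0.4342 -0.3731  0.025 ] yaw 178.0 len 0.0363 0.1088
mug 668.0 ctr [0.4433 0.5343 0.09  ] [0.4411 0.5306 0.09  ] yaw -69.3 len 0.1129 0.0889
case 721.5 ctr [0.3393 0.3447 0.035 ] [0.3381 0.3457 0.035 ] yaw -141.9 len 0.0558 0.159
[[0.6733 0.203  0.099 ]
 [0.6478 0.0577 0.099 ]
 [0.4234 0.0974 0.099 ]
 [0.4516 0.2459 0.099 ]] [0.54903345 0.15102221 0.099     ]
[[0.56878374 0.0758583  0.113     ]
 [0.50093929 0.08705481 0.113     ]]
```

```bash
python3 -m jog '[[0.05,-0.0211,0.0288,0,0],[0.05,-0.0211,0.0288,0,0],[0.05,-0.0211,0.0288,0,0],[0.05,-0.0211,0.0288,0,0],[0.05,-0.0211,0.0288,0,0],[0.05,-0.0211,0.0288,0,0],[0.05,-0.0211,0.0288,0,0],[0.05,-0.0211,0.0288,0,0],[0.05,-0.0211,0.0288,0,0],[0.05,-0.0211,0.0288,0,0],[0.05,-0.0211,0.0288,0,0],[0.05,-0.0211,0.0288,0,0],[0.05,-0.0211,0.0288,0,0],[0.05,-0.0211,0.0288,0,0],[0.05,-0.0211,0.0288,0,0],[0.05,-0.0211,0.0288,0,0],[0.05,0,0,0,-6.4],[0.05,0,0,0,-6.4],[0.05,0,0,0,0],[0.05,0,0,0,0]]' 20
cat > to.py <<'E'
import sys,numpy as np
from rig import env
# usage: to.py x y z yaw(tool-x angle deg, mod 180)
s=env.get_state();R=s['ee_rot'];p=s['tcp_pos']
x,y,z,yaw=map(float,sys.argv[1:5])
d=R.T@(np.array([x,y,z])-p)
cur=np.degrees(np.arctan2(R[1,0],R[0,0]));turn=-((yaw-cur+90)%180-90)
print('t',round(s['t'],2),'tcp',p.round(4),'yaw',cur.round(2),'tilt',R[:,2].round(3),'w',round(s['width'],4),'F',s['ft_force'].round(2),'q7',s['joint_positions'][6].round(2))
print('tool shift BEFORE turn',d.round(4),'| turn',round(turn,2),'| rows>=',int(np.ceil(np.linalg.norm(d)/.0417)))
E
python3 to.py .536 .081 .2 79.5
```

```text
t: 1.87
tcp_pos: [0.5367, 0.0818, 0.2224]
ee_rot: [[0.186, 0.983, -0.0], [0.983, -0.186, 0.0], [0.0, -0.0, -1.0]]
ft_force: [0.5, 0.1, 0.3]
width: 0.0502
t 1.87 tcp [0.5367 0.0818 0.2224] yaw 79.31 tilt [-0.  0. -1.] w 0.0502 F [0.55 0.14 0.35] q7 1.19
tool shift BEFORE turn [-0.0009 -0.0006  0.0224] | turn -0.19 | rows>= 1
```

```bash
python3 - <<'E'
from h import *
s,c=snap('wrist','w1.png'); 
# box prediction
yaw=np.radians(-10.5);X=np.array([np.cos(yaw),np.sin(yaw),0]);Y=np.array([-X[1],X[0],0]);C=np.array([.549,.151,0])
P=[C-.071*Y+a*X+[0,0,.127] for a in(-.035,.035)]+[C-.042*Y+[0,0,.08]]
print(proj(c,P,s).round(0))
snap('scene','s1.png')
E
```

```text
[[322. 162.]
 [322. 252.]
 [355. 194.]]
```

View pics/w1.png

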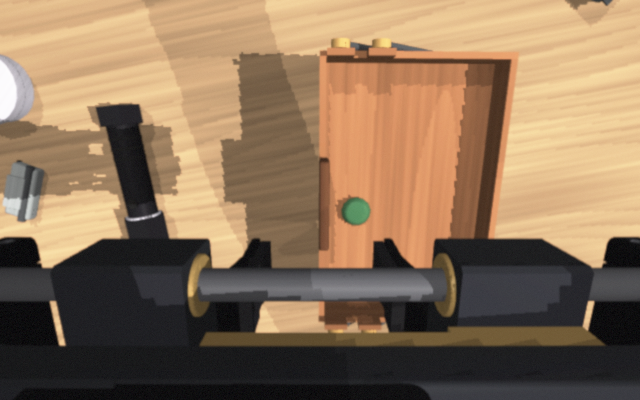

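```bash
python3 -m jog '[[0.05,0,0,0.03,0],[0.05,0,0,0.03,0],[0.05,0,0,0.03,0],[0.05,0,0,0.02,0],[0.05,0,0,0.015,0],[0.05,0,0,0.003,0],[0.05,0,0,0,0],[0.0,0,0,0,0],[0.0,0,0,0,0],[0.0,0,0,0,0],[0.0,0,0,0,0],[0.0,0,0,0,0]]' 20
python3 - <<'E'
import numpy as np
for k,q in enumerate(np.linspace(0,1.48,13)): 
    f=lambda q:130*np.array([np.sin(q-.873)+np.sin(.873),np.cos(q-.873)-np.cos(.873)])
    if k: print((f(q)-f(q0)).round(1),f(q).round(1))
    q0=q
E
python3 to.py .5361 .0812 .094 79.5
```

```text
t: 2.97
tcp_pos: [0.5372, 0.0818, 0.0951]
ee_rot: [[0.182, 0.983, 0.001], [0.983, -0.182, 0.0], [0.001, 0.001, -1.0]]
ft_force: [-0.8, 0.3, -0.4]
width: 0.0245
[11.  11.6] [11.  11.6]
[12.4 10.2] [23.4 21.8]
[13.5  8.6] [36.9 30.4]
[14.5  6.8] [51.4 37.2]
[15.2  5. ] [66.7 42.2]
[15.7  3.1] [82.4 45.3]
[16.   1.1] [98.4 46.5]
[16.  -0.8] [114.4  45.6]
[15.8 -2.8] [130.1  42.8]
[15.3 -4.7] [145.4  38.1]
[14.6 -6.6] [160.1  31.6]
[13.7 -8.3] [173.8  23.2]
t 2.97 tcp [0.5372 0.0818 0.0951] yaw 79.49 tilt [ 0.001  0.    -1.   ] w 0.0245 F [-0.75  0.31 -0.39] q7 1.23
tool shift BEFORE turn [-0.0008 -0.001   0.0011] | turn -0.01 | rows>= 1
```

```bash
python3 -m jog '[[0.0,0,0,0,0],[0.0,0,0,0,0],[0.0,0,0,0,0],[0.0,0,0,0,0],[0.0,0,0,0,0]]' 20
```

```text
t: 3.38
tcp_pos: [0.5372, 0.0832, 0.0947]
ee_rot: [[0.181, 0.983, 0.001], [0.983, -0.181, 0.002], [0.002, 0.001, -1.0]]
ft_force: [1.9, 5.6, -1.7]
width: 0.0077
```

```bash
python3 -m jog '[[0,0.0036,0,-0.0039,0],[0,0.0036,0,-0.0039,0],[0,0.0038,0,-0.0038,0],[0,0.0041,0,-0.0035,0],[0,0.0041,0,-0.0034,0],[0,0.0042,0,-0.0033,0],[0,0.0045,0,-0.0029,0],[0,0.0045,0,-0.0029,0],[0,0.0045,0,-0.0028,0],[0,0.0048,0,-0.0023,0],[0,0.0048,0,-0.0023,0],[0,0.0049,0,-0.0022,0],[0,0.0051,0,-0.0017,0],[0,0.0051,0,-0.0017,0],[0,0.0051,0,-0.0016,0],[0,0.0052,0,-0.0011,0],[0,0.0052,0,-0.001,0],[0,0.0053,0,-0.001,0],[0,0,0,0,0]]' 20; python3 to.py .5361 .0812 .094 79.5
```

```text
t: 4.97
tcp_pos: [0.5527, 0.1633, 0.14]
ee_rot: [[0.182, 0.983, 0.002], [0.983, -0.182, 0.0], [0.0, 0.001, -1.0]]
ft_force: [5.1, 0.4, -5.1]
width: 0.008
t 4.97 tcp [0.5527 0.1633 0.14  ] yaw 79.51 tilt [ 0.002  0.    -1.   ] w 0.008 F [ 5.08  0.43 -5.13] q7 1.09
tool shift BEFORE turn [-0.0838 -0.0015  0.046 ] | turn 0.01 | rows>= 3
```

```bash
python3 -m jog '[[0,0.0053,0,-0.0004,0],[0,0.0053,0,-0.0004,0],[0,0.0054,0,-0.0003,0],[0,0.0053,0,0.0002,0],[0,0.0053,0,0.0003,0],[0,0.0054,0,0.0003,0],[0,0.0053,0,0.0009,0],[0,0.0053,0,0.0009,0],[0,0.0052,0,0.001,0],[0,0.0051,0,0.0015,0],[0,0.0051,0,0.0016,0],[0,0.0051,0,0.0016,0],[0,0.0049,0,0.0022,0],[0,0.0049,0,0.0022,0],[0,0.0048,0,0.0022,0],[0,0.0046,0,0.0027,0],[0,0.0046,0,0.0028,0],[0,0.0044,0,0.0028,0],[0,0,0,0,0],[0,0,0,0,0]]' 20; python3 to.py .568 .252 .117 79.5
```

```text
t: 6.63
tcp_pos: [0.5702, 0.2533, 0.1185]
ee_rot: [[0.182, 0.983, 0.004], [0.983, -0.182, 0.001], [0.002, 0.003, -1.0]]
ft_force: [7.4, 1.4, -1.8]
width: 0.008
t 6.63 tcp [0.5702 0.2533 0.1185] yaw 79.49 tilt [ 0.004  0.001 -1.   ] w 0.008 F [ 7.39  1.41 -1.79] q7 0.98
tool shift BEFORE turn [-0.0017 -0.002   0.0015] | turn -0.01 | rows>= 1
```

```bash
python3 -m jog '[[0.04,0,0,0,0],[0.04,0,0,0,0],[0.04,0,0,0,0],[0.04,0,0,0,0],[0.04,0,0,0,0],[0.04,0,0,0,0],[0.04,0,0,-0.02,0],[0.04,0,0,-0.03,0],[0.04,0,0,-0.03,0],[0.04,0,0,-0.03,0],[0.04,0,0,0,0]]' 20; python3 - <<'E'
from h import *
s,c=snap('scene','s2.png'); s,c=snap('top','t2.png')
for n,r in (('s2',(280,100,420,240)),('t2',(180,130,520,290))):
    i=cv2.imread(f'pics/{n}.png')[r[1]:r[3],r[0]:r[2]]; f=min(790/i.shape[1],590/i.shape[0]); cv2.imwrite(f'pics/{n}c.png',cv2.resize(i,None,fx=f,fy=f,interpolation=cv2.INTER_CUBIC))
E
python3 to.py .5 -.11 .2 0
```

```text
t: 7.55
tcp_pos: [0.5708, 0.2533, 0.2345]
ee_rot: [[0.183, 0.983, 0.008], [0.983, -0.183, 0.005], [0.006, 0.007, -1.0]]
ft_force: [0.5, 0.1, -0.0]
width: 0.0398
t 7.65 tcp [0.5691 0.2527 0.2289] yaw 79.49 tilt [ 0.002  0.001 -1.   ] w 0.0405 F [ 0.93 -0.4  -1.1 ] q7 0.96
tool shift BEFORE turn [-0.3692 -0.0018  0.0283] | turn 79.49 | rows>= 9
```

View pics/s2c.png

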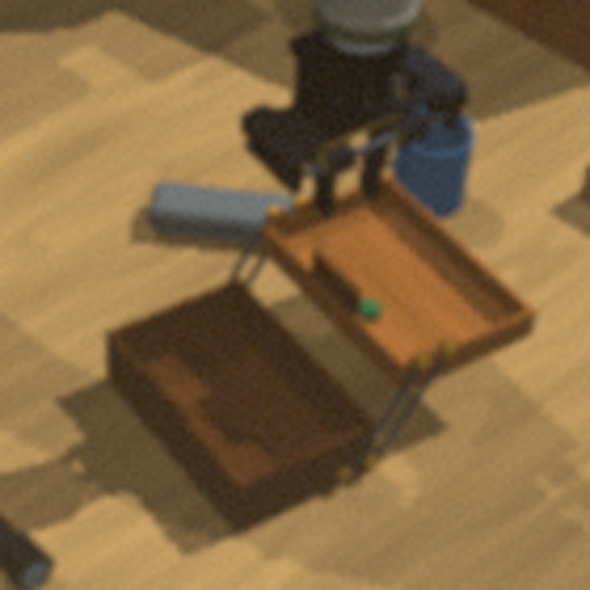

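View pics/t2c.png

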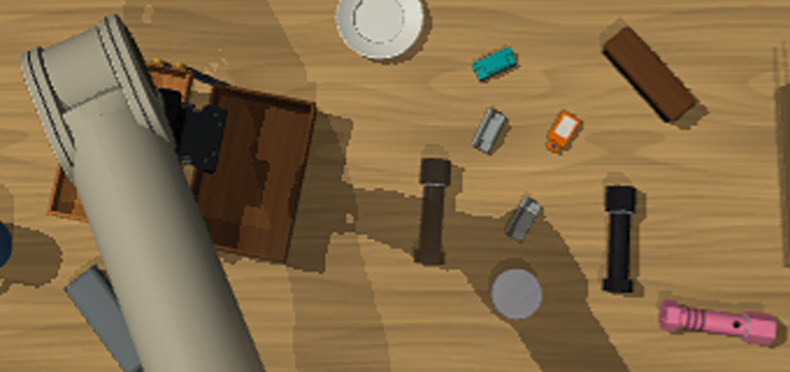

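```bash
python3 to.py .617 -.194 .18 63
```

```text
t 7.65 tcp [0.5691 0.2527 0.2289] yaw 79.49 tilt [ 0.002  0.001 -1.   ] w 0.0405 F [ 0.93 -0.4  -1.1 ] q7 0.96
tool shift BEFORE turn [-0.4305  0.1285  0.0484] | turn 16.49 | rows>= 11
```

```bash
python3 -m jog '[[0.05,-0.0331,0.0099,0.0037,0],[0.05,-0.0331,0.0099,0.0037,0],[0.05,-0.0331,0.0099,0.0037,0],[0.05,-0.0331,0.0099,0.0037,0],[0.05,-0.0331,0.0099,0.0037,0],[0.05,-0.0331,0.0099,0.0037,0],[0.05,-0.0331,0.0099,0.0037,0],[0.05,-0.0331,0.0099,0.0037,0],[0.05,-0.0331,0.0099,0.0037,0],[0.05,-0.0331,0.0099,0.0037,0],[0.05,-0.0331,0.0099,0.0037,0],[0.05,-0.0331,0.0099,0.0037,0],[0.05,-0.0331,0.0099,0.0037,0],[0.05,0,0,0,5.5],[0.05,0,0,0,5.5],[0.05,0,0,0,5.5],[0.05,0,0,0,0],[0.05,0,0,0,0]]' 20; python3 - <<'E'
from h import *
s,c=snap('wrist','w3.png'); print(proj(c,[[.617,-.194,.013],[.6211,-.3035,.012]],s).round(0))
s,c=snap('top','t3.png')
E
python3 to.py .617 -.194 .18 63
```

```text
t: 9.15
tcp_pos: [0.6161, -0.1938, 0.1783]
ee_rot: [[0.451, 0.892, -0.002], [0.892, -0.451, 0.0], [-0.001, -0.002, -1.0]]
ft_force: [0.2, 0.2, -0.4]
width: 0.0499
[[323. 191.]
 [226. 243.]]
t 9.25 tcp [ 0.6163 -0.1938  0.1789] yaw 63.18 tilt [-0.001  0.    -1.   ] w 0.0494 F [0.52 0.45 0.47] q7 1.5
tool shift BEFORE turn [ 0.0001  0.0007 -0.0011] | turn 0.18 | rows>= 1
```

View pics/w3.png

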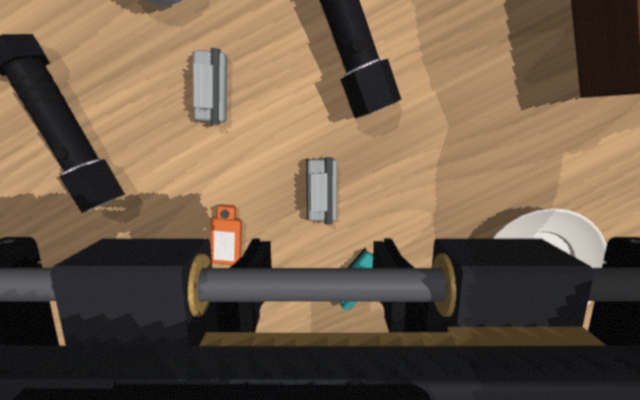

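```bash
python3 -m jog '[[0.05,0,0,0.03,0],[0.05,0,0,0.035,0],[0.05,0,0,0.035,0],[0.05,0,0,0.035,0],[0.05,0,0,0.02,0],[0.05,0,0,0.012,0],[0.05,0,0,0.008,0],[0.05,0,0,0,0],[0,0,0,0,0],[0,0,0,0,0],[0,0,0,0,0],[0,0,0,0,0],[0,0,0,0,0],[0,0,0,0,0]]' 30; python3 to.py .617 -.194 .004 63
```

```text
t: 10.42
tcp_pos: [0.6173, -0.1942, 0.0055]
ee_rot: [[0.454, 0.891, 0.001], [0.891, -0.454, -0.0], [0.001, 0.001, -1.0]]
ft_force: [-1.4, -0.0, 6.7]
width: 0.0275
t 10.42 tcp [ 0.6173 -0.1942  0.0055] yaw 63.0 tilt [ 0.001 -0.    -1.   ] w 0.0275 F [-1.44 -0.01  6.71] q7 1.56
tool shift BEFORE turn [ 0.     -0.0003  0.0015] | turn -0.0 | rows>= 1
```

```bash
python3 -m jog '[[0,0,0,-0.01,0],[0,0,0,-0.03,0],[0,0,0,-0.035,0],[0,0,0,-0.035,0],[0,0,0,-0.02,0],[0,0,0,0,0],[0,0,0,0,0]]' 30; python3 to.py .5049 .1876 .13 -10.5; python3 - <<'E'
from h import *
c=env.camera('top')
print(on(c,[[315.6,174.3],[303.5,242.8]],.066).round(4))
yaw=np.radians(-10.5);X=np.array([np.cos(yaw),np.sin(yaw),0]);Y=np.array([-X[1],X[0],0]);C=np.array([.549,.151,0.066])
print([(C+a*X-.075*Y).round(4) for a in (.115,-.115)])
snap('wrist','w4.png')
E
```

```text
t: 11.0
tcp_pos: [0.6172, -0.1943, 0.1363]
ee_rot: [[0.454, 0.891, 0.003], [0.891, -0.454, -0.0], [0.001, 0.002, -1.0]]
ft_force: [1.6, -0.9, -0.8]
width: 0.028
t 11.0 tcp [ 0.6172 -0.1943  0.1363] yaw 62.99 tilt [ 0.003 -0.    -1.   ] w 0.028 F [ 1.57 -0.87 -0.77] q7 1.51
tool shift BEFORE turn [ 0.2892 -0.2736  0.0059] | turn 73.49 | rows>= 10
[[0.6456 0.058  0.066 ]
 [0.4206 0.0959 0.066 ]]
[array([0.6484, 0.0563, 0.066 ]), array([0.4223, 0.0982, 0.066 ])]
```

View pics/w4.png

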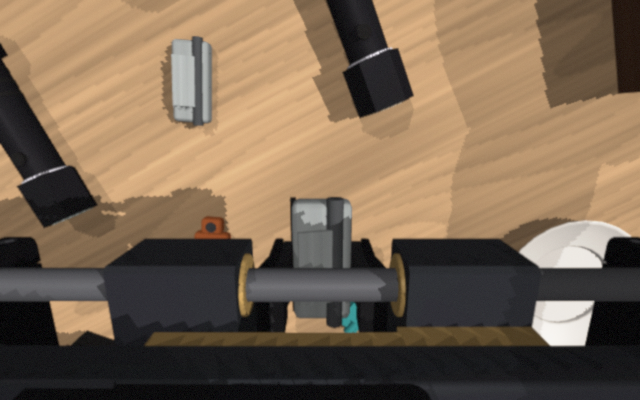

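```bash
python3 -m jog '[[0,0.0263,-0.0249,0,0],[0,0.0263,-0.0249,0,0],[0,0.0263,-0.0249,0,0],[0,0.0263,-0.0249,0,0],[0,0.0263,-0.0249,0,0],[0,0.0263,-0.0249,0,0],[0,0.0263,-0.0249,0,0],[0,0.0263,-0.0249,0,0],[0,0.0263,-0.0249,0,0],[0,0.0263,-0.0249,0,0],[0,0.0263,-0.0249,0,0],[0,0,0,0,6.7],[0,0,0,0,6.7],[0,0,0,0,6.7],[0,0,0,0,6.7],[0,0,0,0,6.7],[0,0,0,0,6.7],[0,0,0,0,6.7]]' 30
python3 -m jog '[[0,0,0,0,6.7],[0,0,0,0,6.7],[0,0,0,0,6.7],[0,0,0,0,6.2],[0,0,0,0,0],[0,0,0,0,0]]' 30;python3 to.py .5049 .1876 .02 -10.5
```

```text
t: 12.6
tcp_pos: [0.5031, 0.1877, 0.1332]
ee_rot: [[0.962, 0.272, -0.002], [0.272, -0.962, -0.001], [-0.003, 0.001, -1.0]]
ft_force: [0.6, 0.1, -0.1]
width: 0.0271
t: 13.1
tcp_pos: [0.5033, 0.1878, 0.1337]
ee_rot: [[0.985, -0.174, -0.002], [-0.174, -0.985, -0.001], [-0.001, 0.001, -1.0]]
ft_force: [-0.9, -0.6, -1.1]
width: 0.0274
t 13.1 tcp [0.5033 0.1878 0.1337] yaw -10.0 tilt [-0.002 -0.001 -1.   ] w 0.0274 F [-0.92 -0.59 -1.11] q7 -0.52
tool shift BEFORE turn [ 0.0017 -0.0002  0.1137] | turn 0.5 | rows>= 3
```

```bash
python3 - <<'E'
from h import *
s,c=snap('wrist','w5.png')
E
python3 -m jog '[[0,0,0,0.03,0],[0,0,0,0.035,0],[0,0,0,0.025,0],[0,0,0,0.015,0],[0,0,0,0.009,0],[0,0,0,0,0],[0.04,0,0,0,0],[0.04,0,0,0,0],[0.04,0,0,0,0],[0.04,0,0,0,0],[0.04,0,0,-0.01,0],[0.04,0,0,-0.035,0],[0.04,0,0,-0.04,0],[0.04,0,0,-0.04,0],[0.04,0,0,-0.02,0],[0.04,0,0,0,0]]' 30;python3 - <<'E'
from h import *
s,c=snap('wrist','w6.png')
snap('top','t6.png')
E
python3 to.py .488 -.2405 .18 58.4
```

```text
t: 14.48
tcp_pos: [0.5066, 0.1889, 0.1721]
ee_rot: [[0.984, -0.178, 0.008], [-0.178, -0.984, 0.005], [0.007, -0.006, -1.0]]
ft_force: [-0.8, 1.0, 0.0]
width: 0.04
t 14.58 tcp [0.5045 0.1883 0.1673] yaw -10.2 tilt [ 0.002  0.002 -1.   ] w 0.0399 F [ 1.36  0.47 -0.94] q7 -0.54
tool shift BEFORE turn [ 0.0598  0.4249 -0.0136] | turn -68.6 | rows>= 11
```

View pics/w6.png

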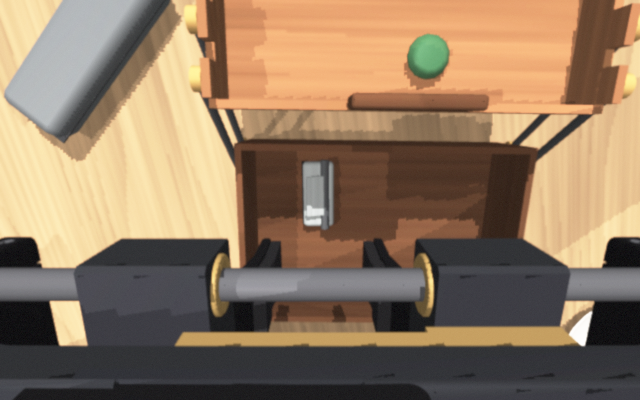

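View pics/t6.png

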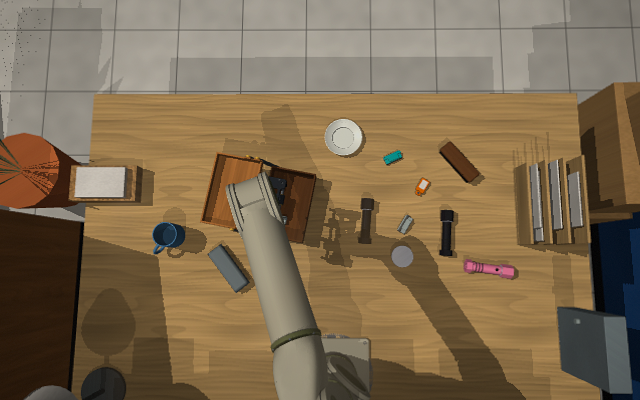

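```bash
python3 -m jog '[[0.05,0.0054,0.0386,-0.001,0],[0.05,0.0054,0.0386,-0.001,0],[0.05,0.0054,0.0386,-0.001,0],[0.05,0.0054,0.0386,-0.001,0],[0.05,0.0054,0.0386,-0.001,0],[0.05,0.0054,0.0386,-0.001,0],[0.05,0.0054,0.0386,-0.001,0],[0.05,0.0054,0.0386,-0.001,0],[0.05,0.0054,0.0386,-0.001,0],[0.05,0.0054,0.0386,-0.001,0],[0.05,0.0054,0.0386,-0.001,0],[0.05,0,0,0,-7],[0.05,0,0,0,-7],[0.05,0,0,0,-7],[0.05,0,0,0,-7],[0.05,0,0,0,-7],[0.05,0,0,0,-7],[0.05,0,0,0,-7],[0.05,0,0,0,-7],[0.05,0,0,0,-7]]' 30
python3 -m jog '[[0.05,0,0,0,-6.8],[0.05,0,0,0,0],[0.05,0,0,0,0]]' 30
cat > meas.py <<'E'
from h import *
import sys
# meas.py name kind z  -> nearest blob to prediction (x,y)
fn,kind,z,px,py=sys.argv[1],sys.argv[2],*map(float,sys.argv[3:6])
s,c=snap('wrist',fn)
hsv=cv2.cvtColor(c['pixels'],cv2.COLOR_RGB2HSV);H,S,V=[hsv[...,k].astype(int) for k in range(3)]
m={'clip':(S<55)&(V>50),'tag':((H<14)&(S>150)&(V>100))|((S<45)&(V>150)),'black':V<45}[kind].astype(np.uint8)*255
m[238:]=0
m=cv2.morphologyEx(m,cv2.MORPH_OPEN,np.ones((3,3)))
m=cv2.morphologyEx(m,cv2.MORPH_CLOSE,np.ones((5,5)))
cs,_=cv2.findContours(m,cv2.RETR_EXTERNAL,cv2.CHAIN_APPROX_NONE)
p=proj(c,[[px,py,z]],s)[0];print('pred px',p.round(0))
for ct in cs:
    if cv2.contourArea(ct)<400: continue
    r=cv2.minAreaRect(ct)
    if np.hypot(*(np.array(r[0])-p))>150: continue
    w=on(c,cv2.boxPoints(r),z,s);a,b=w[1]-w[0],w[2]-w[1];e=max((a,b),key=np.linalg.norm)
    print('px',np.round(r[0],0),'ctr',w.mean(0).round(4),'long yaw',round(np.degrees(np.arctan2(e[1],e[0]))%180,1),'size',np.linalg.norm(a).round(4),np.linalg.norm(b).round(4))
E
python3 meas.py w7.png clip .013 .4875 -.2405;python3 to.py .488 -.2405 .18 58.4
```

```text
t: 16.25
tcp_pos: [0.4864, -0.2401, 0.1755]
ee_rot: [[0.6, 0.8, -0.002], [0.8, -0.6, 0.0], [-0.001, -0.002, -1.0]]
ft_force: [-0.4, -0.2, -0.2]
width: 0.0499
t: 16.5
tcp_pos: [0.4866, -0.2403, 0.1759]
ee_rot: [[0.51, 0.86, -0.001], [0.86, -0.51, 0.0], [-0.0, -0.001, -1.0]]
ft_force: [-0.2, 0.1, -0.1]
width: 0.05
pred px [323. 191.]
px [321. 191.] ctr [ 0.4877 -0.2425  0.013 ] long yaw 148.7 size 0.0625 0.0275
px [270.  78.] ctr [ 0.379  -0.2291  0.013 ] long yaw 149.0 size 0.0717 0.0739
t 16.55 tcp [ 0.4868 -0.2403  0.176 ] yaw 59.34 tilt [-0.001  0.    -1.   ] w 0.0499 F [ 0.6  -0.47  0.15] q7 1.53
tool shift BEFORE turn [ 0.0005  0.0012 -0.004 ] | turn 0.94 | rows>= 1
```

View pics/w7.png

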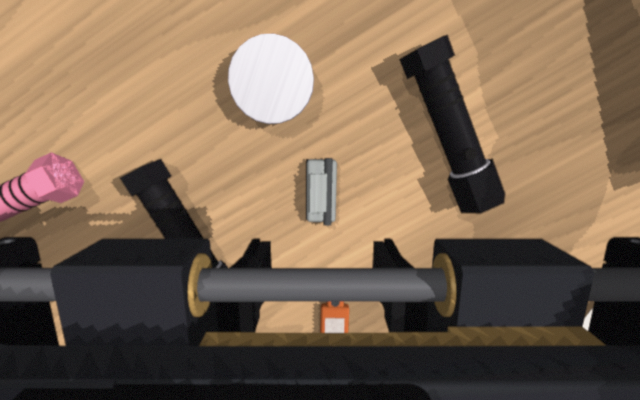

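```bash
python3 -m jog '[[0.05,-0.001,0.001,0.03,0],[0.05,0,0,0.035,0],[0.05,0,0,0.035,0],[0.05,0,0,0.035,0],[0.05,0,0,0.02,0],[0.05,0,0,0.01,0],[0.05,0,0,0.006,0],[0.05,0,0,0,0],[0,0,0,0,0],[0,0,0,0,0],[0,0,0,0,0],[0,0,0,0,0],[0,0,0,0,0],[0,0,0,-0.01,0],[0,0,0,-0.03,0],[0,0,0,-0.035,0],[0,0,0,-0.035,0],[0,0,0,-0.02,0],[0,0,0,0,0]]' 30; python3 to.py .5541 .1785 .13 -10.5
```

```text
t: 18.13
tcp_pos: [0.4897, -0.2431, 0.1409]
ee_rot: [[0.507, 0.862, 0.007], [0.862, -0.507, -0.001], [0.002, 0.007, -1.0]]
ft_force: [0.3, 0.2, -0.3]
width: 0.0276
t 18.13 tcp [ 0.4897 -0.2431  0.1409] yaw 59.55 tilt [ 0.007 -0.001 -1.   ] w 0.0276 F [ 0.28  0.23 -0.29] q7 1.56
tool shift BEFORE turn [ 0.396  -0.1582  0.0108] | turn 70.05 | rows>= 11
```

```bash
python3 -m jog '[[0,0.033,-0.0132,0,0],[0,0.033,-0.0132,0,0],[0,0.033,-0.0132,0,0],[0,0.033,-0.0132,0,0],[0,0.033,-0.0132,0,0],[0,0.033,-0.0132,0,0],[0,0.033,-0.0132,0,0],[0,0.033,-0.0132,0,0],[0,0.033,-0.0132,0,0],[0,0.033,-0.0132,0,0],[0,0.033,-0.0132,0,0],[0,0.033,-0.0132,0,0],[0,0,0,0,7],[0,0,0,0,7],[0,0,0,0,7],[0,0,0,0,7],[0,0,0,0,7],[0,0,0,0,7],[0,0,0,0,7],[0,0,0,0,7]]' 30
python3 -m jog '[[0,0,0,0,7],[0,0,0,0,7],[0,0,0,0,0],[0,0,0,0,0]]' 30;python3 to.py .5541 .1785 .02 -10.5
```

```text
t: 19.8
tcp_pos: [0.551, 0.1797, 0.1354]
ee_rot: [[0.998, 0.056, -0.001], [0.056, -0.998, -0.0], [-0.001, 0.0, -1.0]]
ft_force: [0.1, 0.5, 0.1]
width: 0.0277
t: 20.13
tcp_pos: [0.5511, 0.1798, 0.1354]
ee_rot: [[0.984, -0.177, -0.0], [-0.177, -0.984, -0.0], [-0.0, 0.001, -1.0]]
ft_force: [0.5, -0.4, -0.2]
width: 0.0275
t 20.13 tcp [0.5511 0.1798 0.1354] yaw -10.19 tilt [-0. -0. -1.] w 0.0275 F [ 0.49 -0.37 -0.19] q7 -0.41
tool shift BEFORE turn [0.0032 0.0007 0.1154] | turn 0.31 | rows>= 3
```

```bash
python3 -m jog '[[0,0.003,0,0.03,0],[0,0,0,0.035,0],[0,0,0,0.025,0],[0,0,0,0.015,0],[0,0,0,0.010,0],[0,0,0,0,0],[0.04,0,0,0,0],[0.04,0,0,0,0],[0.04,0,0,0,0],[0.04,0,0,0,0],[0.04,0,0,-0.01,0],[0.04,0,0,-0.035,0],[0.04,0,0,-0.04,0],[0.04,0,0,-0.04,0],[0.04,0,0,-0.02,0],[0.04,0,0,0,0]]' 30;python3 - <<'E'
from h import *
s,c=snap('wrist','w8.png')
s,c=snap('top','t8.png')
cv2.imwrite('pics/t8c.png',cv2.resize(cv2.imread('pics/t8.png')[130:290,340:530],None,fx=3.7,fy=3.7,interpolation=cv2.INTER_CUBIC))
E
python3 to.py .6211 -.3035 .18 58.4
```

```text
t: 21.47
tcp_pos: [0.557, 0.18, 0.1721]
ee_rot: [[0.983, -0.181, 0.008], [-0.181, -0.983, 0.005], [0.007, -0.006, -1.0]]
ft_force: [0.1, 0.3, -0.0]
width: 0.0405
t 21.57 tcp [0.5547 0.1796 0.1671] yaw -10.4 tilt [ 0.002  0.002 -1.   ] w 0.04 F [-0.43  0.6  -0.26] q7 -0.42
tool shift BEFORE turn [ 0.1525  0.4632 -0.0136] | turn -68.8 | rows>= 12
```

View pics/w8.png

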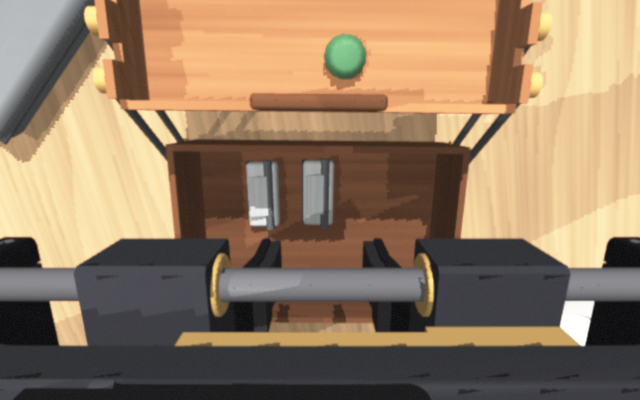

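View pics/t8c.png

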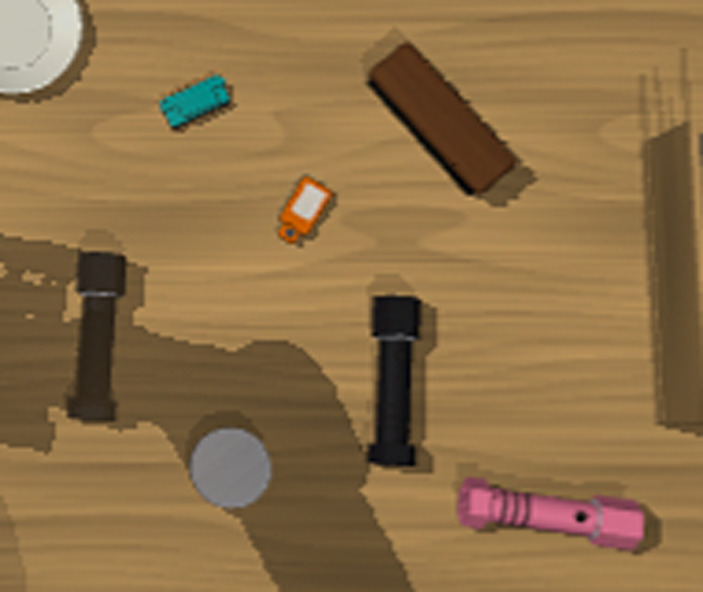

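```bash
python3 -m jog '[[0.05,0.0117,0.0354,-0.001,0],[0.05,0.0117,0.0354,-0.001,0],[0.05,0.0117,0.0354,-0.001,0],[0.05,0.0117,0.0354,-0.001,0],[0.05,0.0117,0.0354,-0.001,0],[0.05,0.0117,0.0354,-0.001,0],[0.05,0.0117,0.0354,-0.001,0],[0.05,0.0117,0.0354,-0.001,0],[0.05,0.0117,0.0354,-0.001,0],[0.05,0.0117,0.0354,-0.001,0],[0.05,0.0117,0.0354,-0.001,0],[0.05,0.0117,0.0354,-0.001,0],[0.05,0.0117,0.0354,-0.001,0],[0.05,0,0,0,-7],[0.05,0,0,0,-7],[0.05,0,0,0,-7],[0.05,0,0,0,-7],[0.05,0,0,0,-7],[0.05,0,0,0,-7],[0.05,0,0,0,-7]]' 30
python3 -m jog '[[0.05,0,0,0,-7],[0.05,0,0,0,-7],[0.05,0,0,0,-7],[0.05,0,0,0,0],[0.05,0,0,0,0]]' 30
python3 meas.py w9.png tag .012 .615 -.303;python3 to.py .615 -.303 .004 60
```

```text
t: 23.23
tcp_pos: [0.62, -0.3004, 0.177]
ee_rot: [[0.778, 0.628, -0.003], [0.628, -0.778, 0.001], [-0.001, -0.002, -1.0]]
ft_force: [-0.4, -0.1, 0.5]
width: 0.0499
t: 23.65
tcp_pos: [0.6203, -0.3005, 0.1775]
ee_rot: [[0.51, 0.86, -0.002], [0.86, -0.51, 0.001], [0.0, -0.002, -1.0]]
ft_force: [-0.4, -0.7, 0.3]
width: 0.0502
pred px [317. 186.]
px [318. 183.] ctr [ 0.6135 -0.3008  0.012 ] long yaw 149.9 size 0.0286 0.0593
t 23.7 tcp [ 0.6204 -0.3006  0.1777] yaw 59.33 tilt [-0.001  0.001 -1.   ] w 0.0501 F [-0.24  0.58  0.69] q7 1.58
tool shift BEFORE turn [-0.0048 -0.0031  0.1737] | turn -0.67 | rows>= 5
```

View pics/w9.png

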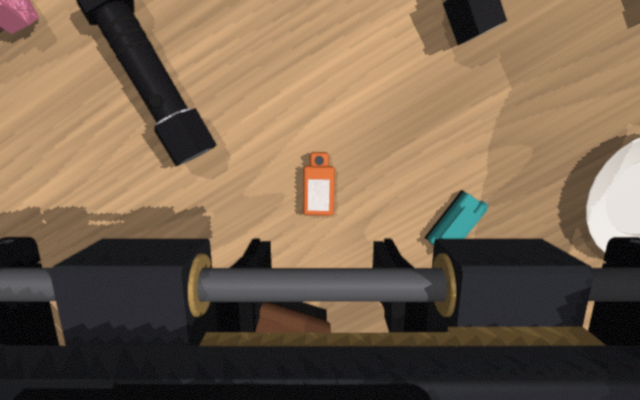

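```bash
python3 -m jog '[[0.05,-0.0035,-0.001,0.03,0],[0.05,0,0,0.035,0],[0.05,0,0,0.035,0],[0.05,0,0,0.035,0],[0.05,0,0,0.02,0],[0.05,0,0,0.011,0],[0.05,0,0,0.007,0],[0.05,0,0,0,0],[0,0,0,0,0],[0,0,0,0,0],[0,0,0,0,0],[0,0,0,0,0],[0,0,0,0,0],[0,0,0,-0.01,0],[0,0,0,-0.03,0],[0,0,0,-0.035,0],[0,0,0,-0.035,0],[0,0,0,-0.02,0],[0,0,0,0,0]]' 25; python3 to.py .6033 .1694 .13 -10.5
```

```text
t: 25.28
tcp_pos: [0.6204, -0.3048, 0.1424]
ee_rot: [[0.506, 0.862, 0.008], [0.862, -0.506, -0.003], [0.001, 0.008, -1.0]]
ft_force: [0.3, -0.8, -0.4]
width: 0.0295
t 25.28 tcp [ 0.6204 -0.3048  0.1424] yaw 59.57 tilt [ 0.008 -0.003 -1.   ] w 0.0295 F [ 0.32 -0.82 -0.43] q7 1.6
tool shift BEFORE turn [ 0.4002 -0.2549  0.0107] | turn 70.07 | rows>= 12
```

```bash
python3 -m jog '[[0,0.0310,-0.0196,0,0],[0,0.0310,-0.0196,0,0],[0,0.0310,-0.0196,0,0],[0,0.0310,-0.0196,0,0],[0,0.0310,-0.0196,0,0],[0,0.0310,-0.0196,0,0],[0,0.0310,-0.0196,0,0],[0,0.0310,-0.0196,0,0],[0,0.0310,-0.0196,0,0],[0,0.0310,-0.0196,0,0],[0,0.0310,-0.0196,0,0],[0,0.0310,-0.0196,0,0],[0,0.0310,-0.0196,0,0],[0,0,0,0,7],[0,0,0,0,7],[0,0,0,0,7],[0,0,0,0,7],[0,0,0,0,7],[0,0,0,0,7],[0,0,0,0,7]]' 25
python3 -m jog '[[0,0,0,0,7],[0,0,0,0,7],[0,0,0,0,7],[0,0,0,0,0],[0,0,0,0,0]]' 25;python3 to.py .6033 .1694 .02 -10.5
```

```text
t: 26.95
tcp_pos: [0.6021, 0.1732, 0.1356]
ee_rot: [[0.984, 0.178, -0.0], [0.178, -0.984, -0.0], [-0.0, -0.0, -1.0]]
ft_force: [-1.0, 0.4, -0.6]
width: 0.0295
t: 27.37
tcp_pos: [0.6022, 0.1733, 0.1356]
ee_rot: [[0.984, -0.177, -0.0], [-0.177, -0.984, -0.0], [-0.0, 0.0, -1.0]]
ft_force: [0.3, 1.4, -0.2]
width: 0.0293
t 27.37 tcp [0.6022 0.1733 0.1356] yaw -10.19 tilt [-0. -0. -1.] w 0.0293 F [ 0.34  1.43 -0.16] q7 -0.36
tool shift BEFORE turn [0.0018 0.0036 0.1156] | turn 0.31 | rows>= 3
```

```bash
python3 -m jog '[[0,0.001,0.003,0.03,0],[0,0,0,0.035,0],[0,0,0,0.025,0],[0,0,0,0.016,0],[0,0,0,0.010,0],[0,0,0,0,0],[0.04,0,0,0,0],[0.04,0,0,0,0],[0.04,0,0,0,0],[0.04,0,0,0,0],[0.04,0,0,-0.01,0],[0.04,0,0,-0.035,0],[0.04,0,0,-0.04,0],[0.04,0,0,-0.04,0],[0.04,0,0,-0.02,0],[0.04,0,0,0,0]]' 25;python3 - <<'E'
from h import *
s,c=snap('wrist','w10.png')
s,c=snap('top','t10.png')
cv2.imwrite('pics/t10c.png',cv2.resize(cv2.imread('pics/t10.png')[130:290,340:530],None,fx=3.7,fy=3.7,interpolation=cv2.INTER_CUBIC))
E
python3 to.py .497 -.110 .18 86.5
```

```text
t: 28.7
tcp_pos: [0.6056, 0.1706, 0.1716]
ee_rot: [[0.983, -0.181, 0.009], [-0.181, -0.983, 0.004], [0.008, -0.005, -1.0]]
ft_force: [0.3, 0.5, 0.4]
width: 0.04
t 28.8 tcp [0.6033 0.1704 0.1662] yaw -10.4 tilt [ 0.002  0.001 -1.   ] w 0.0402 F [-1.3  -0.29 -0.3 ] q7 -0.36
tool shift BEFORE turn [-0.0539  0.2949 -0.0144] | turn 83.1 | rows>= 8
```

View pics/w10.png

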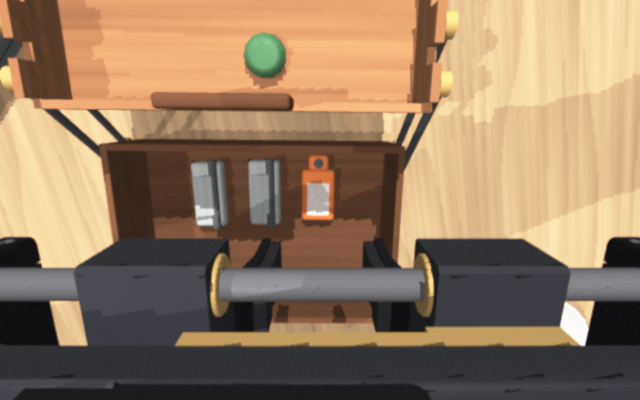

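View pics/t10c.png

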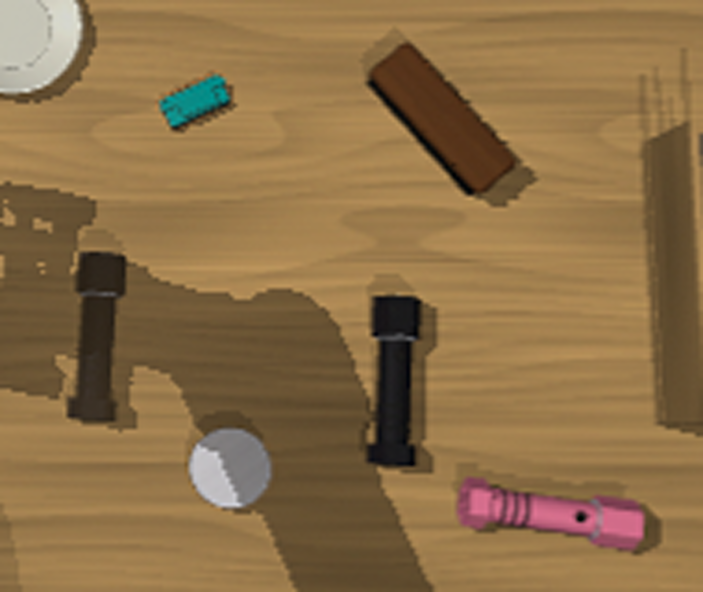

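```bash
python3 -m jog '[[0.06,-0.0067,0.0369,-0.001,0],[0.06,-0.0067,0.0369,-0.001,0],[0.06,-0.0067,0.0369,-0.001,0],[0.06,-0.0067,0.0369,-0.001,0],[0.06,-0.0067,0.0369,-0.001,0],[0.06,-0.0067,0.0369,-0.001,0],[0.06,-0.0067,0.0369,-0.001,0],[0.06,-0.0067,0.0369,-0.001,0],[0.06,0,0,0,-7],[0.06,0,0,0,-7],[0.06,0,0,0,-7],[0.06,0,0,0,-7],[0.06,0,0,0,-7],[0.06,0,0,0,-7],[0.06,0,0,0,-7],[0.06,0,0,0,-7],[0.06,0,0,0,-7],[0.06,0,0,0,-7],[0.06,0,0,0,-7],[0.06,0,0,0,-7]]' 25
python3 -m jog '[[0.06,0,0,0,-6.5],[0.06,0,0,0,-6.4],[0.06,0,0,0,0],[0.06,0,0,0,0]]' 25
python3 meas.py w11.png black .025 .497 -.110;python3 to.py .497 -.110 .004 86.5
```

```text
t: 30.47
tcp_pos: [0.4959, -0.1103, 0.1715]
ee_rot: [[0.276, 0.961, -0.002], [0.961, -0.276, -0.0], [-0.001, -0.002, -1.0]]
ft_force: [0.1, -0.1, -0.5]
width: 0.06
t: 30.8
tcp_pos: [0.4962, -0.1104, 0.1718]
ee_rot: [[0.065, 0.998, -0.002], [0.998, -0.065, 0.0], [-0.0, -0.002, -1.0]]
ft_force: [-0.1, -0.4, 0.1]
width: 0.0601
pred px [323. 195.]
px [323. 173.] ctr [ 0.4795 -0.1091  0.025 ] long yaw 177.3 size 0.0405 0.1122
t 30.85 tcp [ 0.4963 -0.1104  0.172 ] yaw 86.26 tilt [-0.001  0.    -1.   ] w 0.0599 F [-1.81  0.05 -1.38] q7 1.7
tool shift BEFORE turn [0.0005 0.0009 0.168 ] | turn -0.24 | rows>= 5
```

View pics/w11.png

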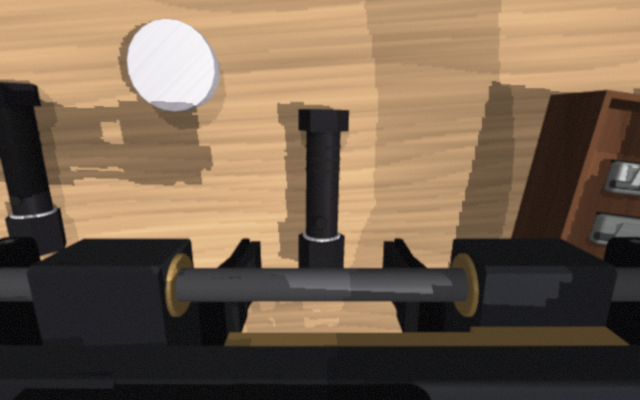

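```bash
python3 -m jog '[[0.06,0.0005,0,0.03,-0.8],[0.06,0,0,0.035,0],[0.06,0,0,0.035,0],[0.06,0,0,0.035,0],[0.06,0,0,0.02,0],[0.06,0,0,0.008,0],[0.06,0,0,0.003,0],[0.06,0,0,0,0],[0,0,0,0,0],[0,0,0,0,0],[0,0,0,0,0],[0,0,0,0,0],[0,0,0,0,0],[0,0,0,0,0],[0,0,0,-0.01,0],[0,0,0,-0.02,0],[0,0,0,-0.02,0],[0,0,0,0,0],[0,0,0,0,0],[0,0,0,0,0]]' 40; for i in 1 2 3 4; do python3 -m jog '[[0,0,0,0,0]]' | grep -E 'ft_f|width'; done; python3 to.py .497 -.110 .004 86.5; python3 -c "
from rig import env
print(env.get_state()['joint_efforts'].round(2))"
```

```text
t: 32.52
tcp_pos: [0.4963, -0.1097, 0.0561]
ee_rot: [[0.047, 0.999, -0.001], [0.999, -0.047, 0.0], [0.0, -0.001, -1.0]]
ft_force: [-0.0, 0.4, -3.8]
width: 0.0294
ft_force: [0.3, 0.2, -3.6]
width: 0.0291
ft_force: [-0.2, 0.4, -3.6]
width: 0.0291
ft_force: [-0.2, -0.3, -2.4]
width: 0.0292
ft_force: [0.4, 0.3, -3.0]
width: 0.0294
t 32.85 tcp [ 0.4965 -0.11    0.0562] yaw 87.29 tilt [-0.001 -0.    -1.   ] w 0.0294 F [ 0.41  0.32 -3.04] q7 1.81
tool shift BEFORE turn [0.     0.0006 0.0522] | turn 0.79 | rows>= 2
[-1.000e-02 -4.395e+01  6.280e+00 -3.296e+01  5.000e-02  5.000e-02
  0.000e+00]
```

```bash
python3 to.py .5184 .1232 .105 79.5
```

```text
t 32.85 tcp [ 0.4965 -0.11    0.0562] yaw 87.29 tilt [-0.001 -0.    -1.   ] w 0.0294 F [ 0.41  0.32 -3.04] q7 1.81
tool shift BEFORE turn [ 0.234   0.0108 -0.0489] | turn 7.79 | rows>= 6
```

```bash
python3 -m jog '[[0,0,0,-0.025,0],[0,0,0,-0.025,0],[0,0.013,0.0006,0,0],[0,0.026,0.0012,0,0],[0,0.03,0.0014,0,0],[0,0.03,0.0014,0,0],[0,0.03,0.0014,0,0],[0,0.03,0.0014,0,0],[0,0.03,0.0014,0,0],[0,0.026,0.0012,0,0],[0,0.019,0.0008,0,0],[0,0,0,0,3.9],[0,0,0,0,3.9],[0,0,0,0,0],[0,0,0,0,0]]' 40; python3 to.py .5184 .1232 .012 79.5;  python3 - <<'E'
from h import *
s,c=snap('wrist','w12.png')
E
```

```text
t: 34.1
tcp_pos: [0.5185, 0.1231, 0.1064]
ee_rot: [[0.181, 0.984, -0.0], [0.984, -0.181, -0.0], [-0.0, -0.0, -1.0]]
ft_force: [0.6, -0.2, -1.7]
width: 0.0294
t 34.1 tcp [0.5185 0.1231 0.1064] yaw 79.6 tilt [-0. -0. -1.] w 0.0294 F [ 0.63 -0.2  -1.74] q7 1.17
tool shift BEFORE turn [ 0.0001 -0.0001  0.0944] | turn 0.1 | rows>= 3
```

View pics/w12.png

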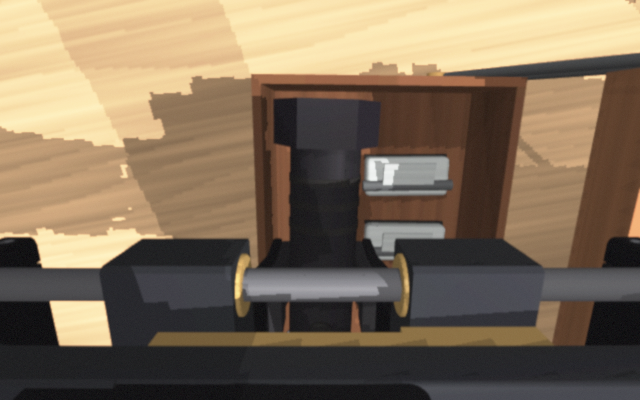

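```bash
for i in 1 2 3 4 5 6; do python3 -m jog '[[0,0,0,0,0]]' | grep -E 'ft_f'; done
```

```text
ft_force: [0.7, 0.1, -4.0]
ft_force: [-0.3, 0.6, -4.2]
ft_force: [0.0, 0.2, -3.1]
ft_force: [0.4, 0.9, -2.1]
ft_force: [0.7, -0.1, -2.6]
ft_force: [0.8, 0.1, -3.7]
```

```bash
python3 -m jog '[[0,0,0,0.02,0],[0,0,0,0.025,0],[0,0,0,0.02,0],[0,0,0,0.015,0],[0,0,0,0.008,0],[0,0,0,0.004,0],[0,0,0,0.002,0],[0,0,0,0,0]]' 40; python3 to.py .5184 .1232 .012 79.5
```

```text
t: 35.32
tcp_pos: [0.5191, 0.1234, 0.013]
ee_rot: [[0.182, 0.983, 0.001], [0.983, -0.182, 0.0], [0.0, 0.001, -1.0]]
ft_force: [-0.2, -0.2, -3.7]
width: 0.0289
t 35.32 tcp [0.5191 0.1234 0.013 ] yaw 79.49 tilt [ 0.001  0.    -1.   ] w 0.0289 F [-0.23 -0.22 -3.69] q7 1.23
tool shift BEFORE turn [-0.0003 -0.0006  0.001 ] | turn -0.01 | rows>= 1
```

```bash
python3 -m jog '[[0.038,0,0,0,0],[0.038,0,0,0,0],[0.038,0,0,0,0],[0.038,0,0,0,0],[0.038,0,0,-0.01,0],[0.038,0,0,-0.03,0],[0.038,0,0,-0.035,0],[0.038,0,0,-0.035,0],[0.038,0,0,-0.035,0],[0.038,0,0,-0.03,0],[0.038,0,0,0,0],[0.038,0,0,0,0]]' 40; python3 - <<'E'
from h import *
s,c=snap('wrist','w13.png')
s,c=snap('top','t13.png')
E
python3 to.py .439 -.372 .2 88
```

```text
t: 36.32
tcp_pos: [0.5197, 0.1235, 0.1902]
ee_rot: [[0.183, 0.983, 0.004], [0.983, -0.183, 0.002], [0.003, 0.003, -1.0]]
ft_force: [-0.0, -0.7, -1.3]
width: 0.0383
t 36.42 tcp [0.5183 0.1231 0.1874] yaw 79.49 tilt [-0.  0. -1.] w 0.038 F [ 0.21  0.45 -0.29] q7 1.14
tool shift BEFORE turn [-0.5013  0.0124 -0.0126] | turn -8.51 | rows>= 13
```

View pics/w13.png

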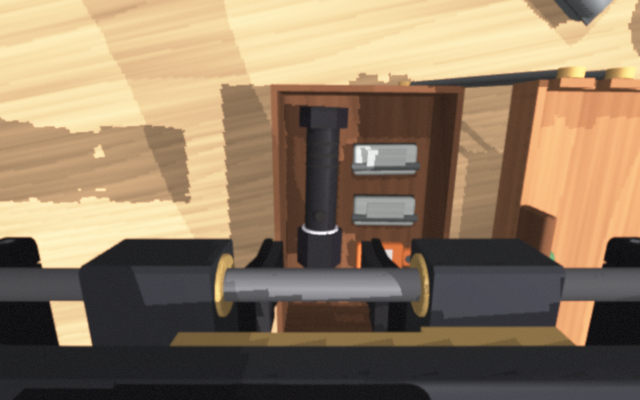

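View pics/t13.png

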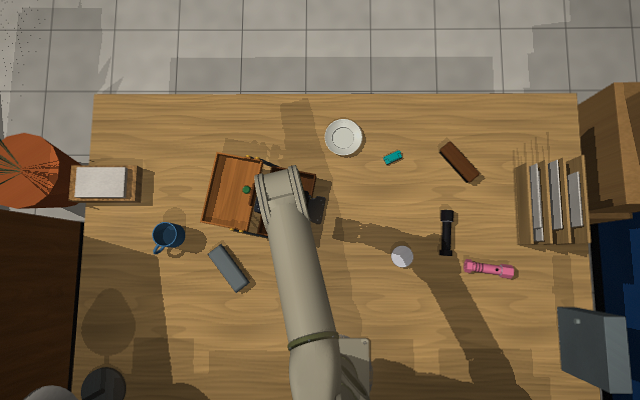

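```bash
python3 -m jog '[[0.05,0.0343,0.0066,0,0],[0.05,0.0343,0.0066,0,0],[0.05,0.0343,0.0066,0,0],[0.05,0.0343,0.0066,0,0],[0.05,0,0,0,0],[0.05,0,0,0,0]]' 20; python3 to.py .5698 .2532 .118 79.5; python3 - <<'E'
from h import *
s,c=snap('wrist','w14.png')
E
```

```text
t: 36.92
tcp_pos: [0.5687, 0.2551, 0.1853]
ee_rot: [[0.179, 0.984, -0.003], [0.984, -0.179, -0.002], [-0.003, -0.003, -1.0]]
ft_force: [-0.7, -1.6, 0.1]
width: 0.0498
t 36.92 tcp [0.5687 0.2551 0.1853] yaw 79.67 tilt [-0.003 -0.002 -1.   ] w 0.0498 F [-0.66 -1.62  0.08] q7 1.01
tool shift BEFORE turn [-0.0015  0.0016  0.0673] | turn 0.17 | rows>= 2
```

View pics/w14.png

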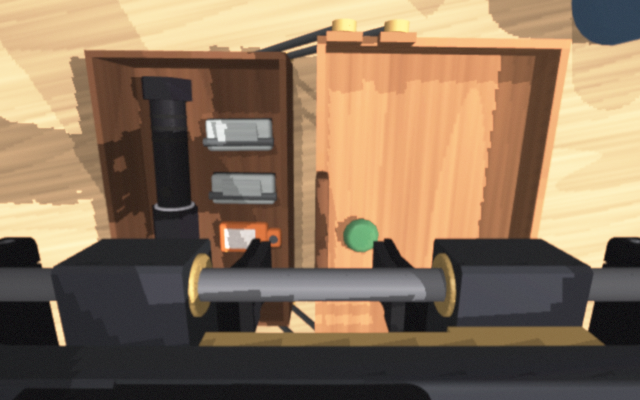

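```bash
python3 -m jog '[[0.04,-0.0015,0.0016,0.025,0],[0.04,0,0,0.025,0],[0.04,0,0,0.014,0],[0.04,0,0,0.003,0],[0.04,0,0,0,0],[0,0,0,0,0],[0,0,0,0,0],[0,0,0,0,0],[0,0,0,0,0],[0,0,0,0,0],[0,0,0,0,0],[0,0,0,0,0],[0,0,0,0,0]]' 20; python3 to.py .5698 .2532 .118 79.5
```

```text
t: 38.05
tcp_pos: [0.5714, 0.2533, 0.1216]
ee_rot: [[0.181, 0.983, 0.002], [0.983, -0.181, 0.003], [0.003, 0.001, -1.0]]
ft_force: [1.0, 4.9, 4.0]
width: 0.0079
t 38.05 tcp [0.5714 0.2533 0.1216] yaw 79.55 tilt [ 0.002  0.003 -1.   ] w 0.0079 F [0.96 4.94 4.  ] q7 1.03
tool shift BEFORE turn [-0.0004 -0.0016  0.0036] | turn 0.05 | rows>= 1
```

Gripped (7.9 mm). Reverse the arc.

```bash
python3 -m jog '[[0,-0.0044,0,-0.0028,0],[0,-0.0046,0,-0.0028,0],[0,-0.0046,0,-0.0027,0],[0,-0.0048,0,-0.0022,0],[0,-0.0049,0,-0.0022,0],[0,-0.0049,0,-0.0022,0],[0,-0.0051,0,-0.0016,0],[0,-0.0051,0,-0.0016,0],[0,-0.0051,0,-0.0015,0],[0,-0.0052,0,-0.001,0],[0,-0.0053,0,-0.0009,0],[0,-0.0053,0,-0.0009,0],[0,-0.0054,0,-0.0003,0],[0,-0.0053,0,-0.0003,0],[0,-0.0053,0,-0.0002,0],[0,-0.0054,0,0.0003,0],[0,-0.0053,0,0.0004,0],[0,-0.0053,0,0.0004,0],[0,0,0,0,0]]' 20; python3 to.py .5527 .1633 .14 79.5
```

```text
t: 39.63
tcp_pos: [0.5534, 0.1601, 0.1427]
ee_rot: [[0.184, 0.983, -0.002], [0.983, -0.184, -0.001], [-0.001, -0.002, -1.0]]
ft_force: [-5.3, -2.5, 7.2]
width: 0.0077
t 39.63 tcp [0.5534 0.1601 0.1427] yaw 79.4 tilt [-0.002 -0.001 -1.   ] w 0.0077 F [-5.32 -2.48  7.18] q7 1.14
tool shift BEFORE turn [ 0.0031 -0.0013  0.0027] | turn -0.1 | rows>= 1
```

```bash
python3 -m jog '[[0,-0.0051,0,0.001,0],[0,-0.005,0,0.0011,0],[0,-0.0051,0,0.0012,0],[0,-0.005,0,0.0016,0],[0,-0.005,0,0.0017,0],[0,-0.005,0,0.0018,0],[0,-0.0048,0,0.0022,0],[0,-0.0047,0,0.0023,0],[0,-0.0047,0,0.0024,0],[0,-0.0044,0,0.0028,0],[0,-0.0044,0,0.0029,0],[0,-0.0043,0,0.003,0],[0,-0.0041,0,0.0034,0],[0,-0.0041,0,0.0034,0],[0,-0.004,0,0.0036,0],[0,-0.0036,0,0.0039,0],[0,-0.0034,0,0.0039,0],[0,-0.003,0,0.0037,0],[0,0,0,0,0],[0,0,0,0,0]]' 20; python3 to.py .5372 .0832 .0965 79.5
```

```text
t: 41.3
tcp_pos: [0.539, 0.083, 0.0971]
ee_rot: [[0.183, 0.983, -0.002], [0.983, -0.183, -0.0], [-0.0, -0.002, -1.0]]
ft_force: [-5.5, 0.1, 8.8]
width: 0.0078
t 41.3 tcp [0.539  0.083  0.0971] yaw 79.45 tilt [-0.002 -0.    -1.   ] w 0.0078 F [-5.48  0.12  8.78] q7 1.28
tool shift BEFORE turn [-0.0001 -0.0018  0.0006] | turn -0.05 | rows>= 1
```

```bash
python3 -m jog '[[0,0,0,0.002,0],[0,0,0,0,0],[0.04,0,0,0,0],[0.04,0,0,0,0],[0.04,0,0,0,0],[0.04,0,0,0,0],[0.04,0,0,0,0],[0.04,0,0,-0.02,0],[0.04,0,0,-0.03,0],[0.04,0,0,-0.035,0],[0.04,0,0,-0.035,0],[0.06,0,0,0,0],[0.06,0,0,0,0]]' 20; python3 - <<'E'
from h import *
s,c=snap('wrist','w15.png')
yaw=np.radians(-10.5);X=np.array([np.cos(yaw),np.sin(yaw),0]);Y=np.array([-X[1],X[0],0]);C=np.array([.549,.151,0])
print(proj(c,[C-.071*Y-.035*X+[0,0,.127],C-.115*X-.075*Y+[0,0,.099],C-.115*X+.075*Y+[0,0,.099]],s).round(0))
s,c=snap('scene','s15.png')
i=cv2.imread('pics/s15.png')[100:240,260:420];cv2.imwrite('pics/s15c.png',cv2.resize(i,None,fx=4.2,fy=4.2,interpolation=cv2.INTER_CUBIC))
E
python3 to.py .439 -.372 .2 88
```

```text
t: 42.38
tcp_pos: [0.5408, 0.0836, 0.2167]
ee_rot: [[0.182, 0.983, 0.004], [0.983, -0.182, 0.001], [0.002, 0.003, -1.0]]
ft_force: [0.1, -0.2, -1.4]
width: 0.0469
[[318. 157.]
 [313.  42.]
 [518.  43.]]
t 42.48 tcp [0.5394 0.0834 0.214 ] yaw 79.5 tilt [-0.001 -0.    -1.   ] w 0.0539 F [ 0.36  0.31 -0.53] q7 1.22
tool shift BEFORE turn [-0.466  -0.0157  0.0142] | turn -8.5 | rows>= 12
```

View pics/w15.png

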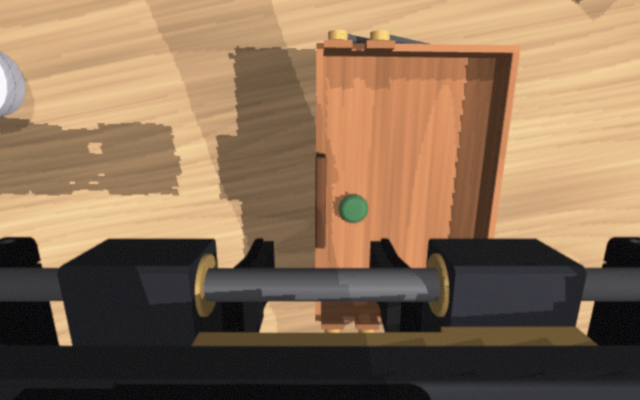

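View pics/s15c.png

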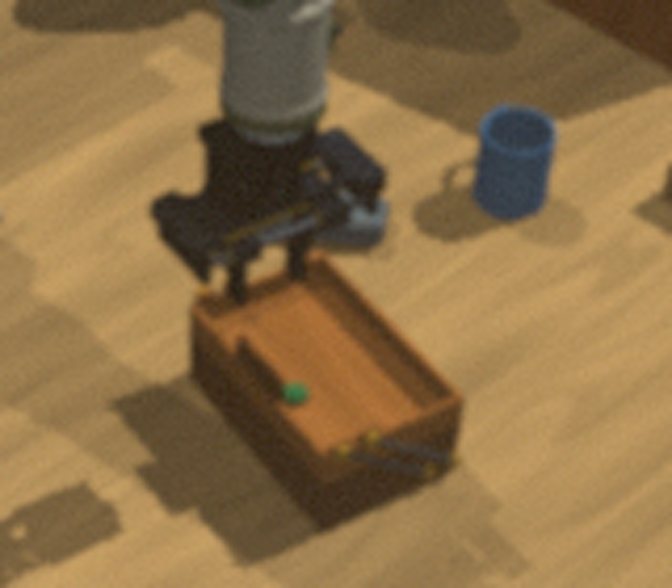

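```bash
python3 -m jog '[[0.06,-0.0358,-0.0012,0,0],[0.06,-0.0358,-0.0012,0,0],[0.06,-0.0358,-0.0012,0,0],[0.06,-0.0358,-0.0012,0,0],[0.06,-0.0358,-0.0012,0,0],[0.06,-0.0358,-0.0012,0,0],[0.06,-0.0358,-0.0012,0,0],[0.06,-0.0358,-0.0012,0.001,0],[0.06,-0.0358,-0.0012,0.005,0],[0.06,-0.0358,-0.0012,0.005,0],[0.06,-0.0358,-0.0012,0.005,0],[0.06,-0.0358,-0.0012,0.005,0],[0.06,-0.0358,-0.0012,0.005,0],[0.06,0,0,0,-4.3],[0.06,0,0,0,-4.3],[0.06,0,0,0,0],[0.06,0,0,0,0]]' 20
python3 meas.py w16.png black .025 .439 -.372;python3 to.py .439 -.372 .004 88; python3 -c "
from h import *
s,c=snap('top','t16.png')
print(on(c,[[446.5,233]],.019))"
```

```text
t: 43.9
tcp_pos: [0.4391, -0.3709, 0.1876]
ee_rot: [[0.036, 0.999, -0.002], [0.999, -0.036, 0.001], [0.001, -0.002, -1.0]]
ft_force: [-1.4, 0.0, -0.3]
width: 0.0599
pred px [321. 191.]
px [318. 184.] ctr [ 0.4345 -0.3745  0.025 ] long yaw 178.8 size 0.0405 0.1008
t 43.95 tcp [ 0.4394 -0.3708  0.188 ] yaw 87.97 tilt [-0.001  0.001 -1.   ] w 0.0599 F [-0.34 -0.31 -1.06] q7 2.35
tool shift BEFORE turn [-1.40e-03 -1.00e-04  1.84e-01] | turn -0.03 | rows>= 5
[[ 0.45645204 -0.37692143  0.019     ]]
```

View pics/w16.png

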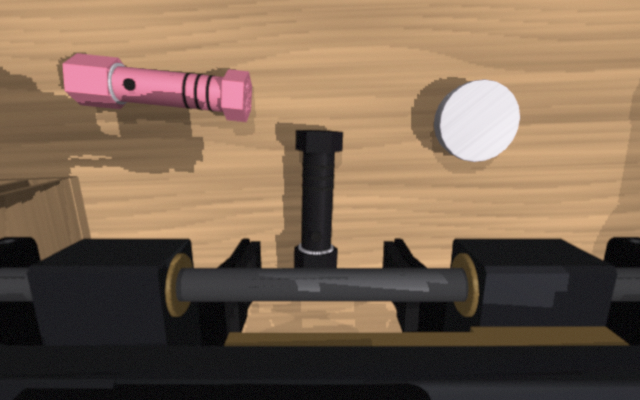

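View pics/t16.png

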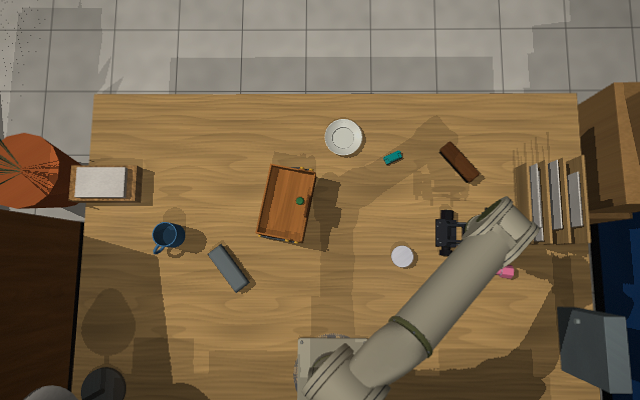

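```bash
python3 -m jog '[[0.06,-0.0035,0.017,0.03,0],[0.06,0,0,0.035,0],[0.06,0,0,0.035,0],[0.06,0,0,0.035,0],[0.06,0,0,0.03,0],[0.06,0,0,0.012,0],[0.06,0,0,0.005,0],[0.06,0,0,0,0],[0,0,0,0,0],[0,0,0,0,0],[0,0,0,0,0],[0,0,0,0,0],[0,0,0,0,0],[0,0,0,0,0],[0,0,0,-0.01,0],[0,0,0,-0.02,0],[0,0,0,-0.02,0],[0,0,0,0,0],[0,0,0,0,0],[0,0,0,0,0]]' 40; for i in 1 2 3 4 5 6 7; do python3 -m jog '[[0,0,0,0,0]]' | grep -E 'ft_f|width'; done; python3 to.py .554 .1756 .16 79.5
```

```text
t: 45.67
tcp_pos: [0.4562, -0.375, 0.0565]
ee_rot: [[0.033, 0.999, -0.0], [0.999, -0.033, 0.001], [0.001, -0.0, -1.0]]
ft_force: [0.1, -0.4, -1.2]
width: 0.0294
ft_force: [-1.0, 1.2, -1.1]
width: 0.029
ft_force: [0.2, 1.3, -2.3]
width: 0.0293
ft_force: [0.4, 0.5, -1.2]
width: 0.0292
ft_force: [0.5, -0.0, -1.6]
width: 0.0292
ft_force: [0.7, 0.0, -1.8]
width: 0.0289
ft_force: [0.3, 0.9, -0.6]
width: 0.0294
ft_force: [0.3, -0.6, -2.2]
width: 0.0292
t 46.25 tcp [ 0.4563 -0.3754  0.0567] yaw 88.09 tilt [-0.  0. -1.] w 0.0292 F [ 0.28 -0.56 -2.21] q7 2.44
tool shift BEFORE turn [ 0.5539  0.0792 -0.1032] | turn 8.59 | rows>= 14
```

```bash
python3 -m jog '[[0,0,0,-0.03,0],[0,0,0,-0.035,0],[0,0,0,-0.035,0],[0,0.015,0.0021,0,0],[0,0.03,0.0043,0,0],[0,0.037,0.0053,0,0],[0,0.037,0.0053,0,0],[0,0.037,0.0053,0,0],[0,0.037,0.0053,0,0],[0,0.037,0.0053,0,0],[0,0.037,0.0053,0,0],[0,0.037,0.0053,0,0],[0,0.037,0.0053,0,0],[0,0.037,0.0053,0,0],[0,0.037,0.0053,0,0],[0,0.037,0.0053,0,0],[0,0.037,0.0053,0,0],[0,0.037,0.0053,0,0],[0,0.028,0.0036,0,0],[0,0,0,0,0]]' 40; python3 -m jog '[[0,0,0,0,4.3],[0,0,0,0,4.3],[0,0,0,0,0],[0,0,0,0,0]]'; python3 to.py .5536 .1756 .079 79.5; python3 - <<'E'
from h import *
s,c=snap('wrist','w17.png')
E
```

```text
t: 47.92
tcp_pos: [0.5531, 0.1834, 0.1563]
ee_rot: [[0.025, 1.0, -0.0], [1.0, -0.025, 0.002], [0.002, -0.0, -1.0]]
ft_force: [-0.6, -0.3, -0.3]
width: 0.0291
t: 48.25
tcp_pos: [0.5537, 0.1754, 0.1568]
ee_rot: [[0.18, 0.984, -0.0], [0.984, -0.18, -0.0], [-0.0, -0.0, -1.0]]
ft_force: [-0.1, -0.2, -1.7]
width: 0.0291
t 48.25 tcp [0.5537 0.1754 0.1568] yaw 79.6 tilt [-0. -0. -1.] w 0.0291 F [-0.07 -0.22 -1.66] q7 1.13
tool shift BEFORE turn [ 0.0002 -0.0001  0.0778] | turn 0.1 | rows>= 2
```

View pics/w17.png

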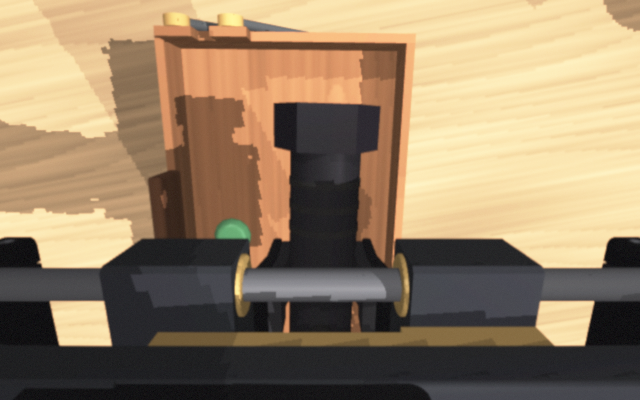

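```bash
python3 -m jog '[[0,0,0,0.02,0],[0,0,0,0.025,0],[0,0,0,0.015,0],[0,0,0,0.01,0],[0,0,0,0.004,0],[0,0,0,0.002,0],[0,0,0,0,0],[0,0,0,0,0]]' 40; python3 to.py .5536 .1756 .079 79.5
```

```text
t: 48.97
tcp_pos: [0.5543, 0.1759, 0.0818]
ee_rot: [[0.182, 0.983, 0.001], [0.983, -0.182, 0.001], [0.001, 0.001, -1.0]]
ft_force: [-0.4, -0.1, -1.1]
width: 0.0293
t 48.97 tcp [0.5543 0.1759 0.0818] yaw 79.51 tilt [ 0.001  0.001 -1.   ] w 0.0293 F [-0.43 -0.06 -1.11] q7 1.17
tool shift BEFORE turn [-0.0004 -0.0007  0.0028] | turn 0.01 | rows>= 1
```

```bash
python3 -m jog '[[0,0,0,0.002,0],[0,0,0,0.001,0],[0,0,0,0,0],[0.042,0,0,0,0],[0.042,0,0,0,0],[0.042,0,0,0,0],[0.042,0,0,0,0],[0.042,0,0,-0.01,0],[0.042,0,0,-0.03,0],[0.042,0,0,-0.035,0],[0.042,0,0,-0.035,0],[0.042,0,0,-0.03,0],[0.042,0,0,0,0]]' 40
python3 -m jog '[[0.042,-0.02,-0.0,0,0],[0.042,-0.035,0,0,0],[0.042,-0.035,0,0,0],[0.042,-0.035,0,0,0],[0.042,-0.035,0,0,0],[0.042,-0.035,0,0,0],[0.042,-0.035,0,0,0],[0.042,-0.035,0,0,0],[0.042,-0.035,0,0,0],[0.042,-0.035,0,0,0],[0.042,-0.02,0,0,0],[0.042,0,0,0,0],[0.042,0,0,0,0]]' 40
python3 - <<'E'
from h import *
s,c=snap('top','t18.png'); s,c=snap('scene','s18.png')
for n,r in (('t18',(240,150,340,260)),('s18',(260,120,420,260))):
    i=cv2.imread(f'pics/{n}.png')[r[1]:r[3],r[0]:r[2]]; cv2.imwrite(f'pics/{n}c.png',cv2.resize(i,None,fx=5,fy=5,interpolation=cv2.INTER_CUBIC) if n[0]=='t' else cv2.resize(i,None,fx=4.2,fy=4.2,interpolation=cv2.INTER_CUBIC))
E
```

```text
t: 50.05
tcp_pos: [0.5564, 0.1762, 0.2251]
ee_rot: [[0.183, 0.983, 0.008], [0.983, -0.183, 0.004], [0.006, 0.008, -1.0]]
ft_force: [0.7, 0.0, 1.3]
width: 0.0417
t: 51.13
tcp_pos: [0.4881, -0.1747, 0.2177]
ee_rot: [[0.185, 0.983, -0.0], [0.983, -0.185, 0.0], [0.0, -0.0, -1.0]]
ft_force: [1.0, 1.2, 0.1]
width: 0.0419
```

View pics/t18.png

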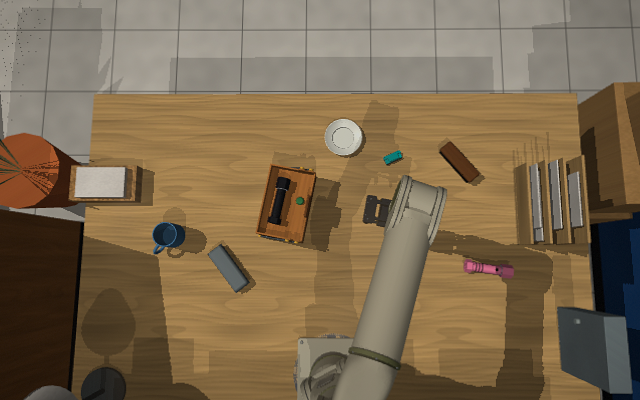

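View pics/t18c.png

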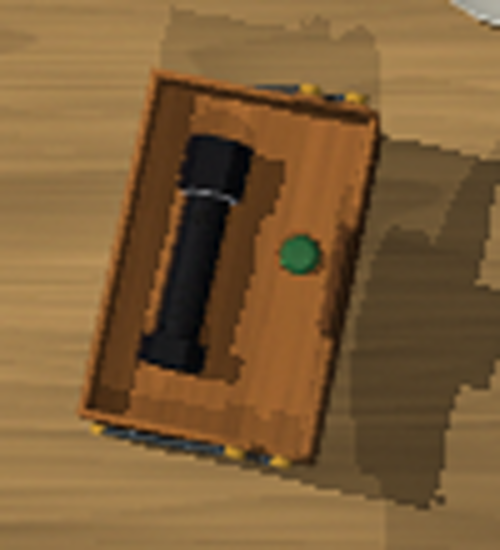

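View pics/s18c.png

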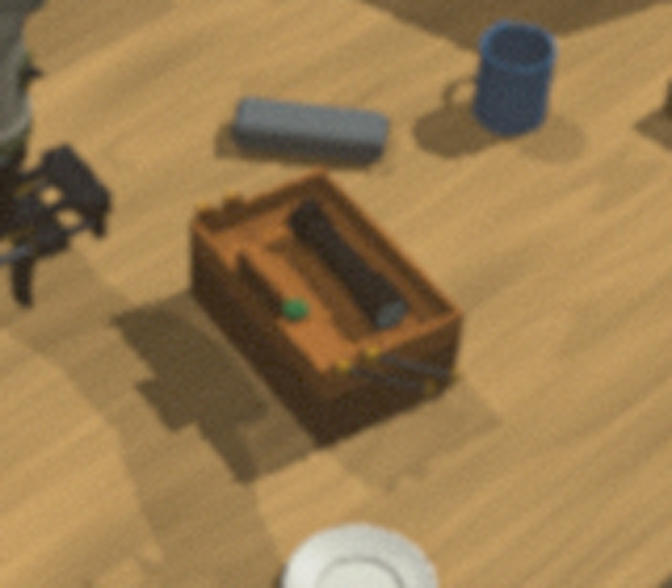

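```bash
python3 -c "
from rig import env
print(env.hand_in()); print(env.get_state()['t'])"
```

```text
the job is handed in; nothing more can be done
None
the job is handed in; nothing more can be done
```

The job is done and handed in, with the last move ending at about 51 s of the 210 s allowed.

- **Tray opened:** I swung the tray up by its handle and released it; it stayed open by itself.
- **Small items stowed:** Both grey clips and the one orange tag on the bench went into the compartment. The turquoise clip was left where it was.
- **Heavy flashlight stowed:** The flashlight that started nearer the box read about 3.3 N when lifted, roughly 330 g, so it is the one with cells. It went into the compartment with the clips and tag.
- **Tray closed, empty flashlight placed:** I lowered the tray home, then lifted the other flashlight. It read about 1.5 N, roughly 150 g. That is above the stated 120 g ±10%, but the force readings scatter by about 1 N and it is clearly the lighter one. I laid it in the tray beside the pebble.

**Last checks:**
- In the final top and scene views the tray's rim corners are within about a pixel of their starting positions.
- The empty flashlight and the green pebble are both in the tray.
- The pink flashlight, turquoise clip, brush, saucer, case and mug appear unmoved. The tin was hidden behind the arm in that view, but it was in place in the previous one.
- The gripper was clear of everything.
- The compartment contents were last seen in place just before the tray was lowered, and cannot be seen with it down.

I noticed no grip slip and no knocked item, and none of the checks failed.

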